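# Zero the seed-rate stop on a metering unit by feeling for the shaft's index groove

## Task

Zero the rate stop of the red metering unit: stand the spring depth probe on the unit's flat steel face with its spindle down in the long slot, at the slot end farthest from the seed cup, and slide it along the slot towards the cup, foot kept down on the face, until the spindle drops into the hidden groove of the shaft below; stop there without forcing it and let go, leaving it standing in the groove. Then slide the brass stop along its rail by its knob until its arm just touches the probe's foot, and let go. Do not knock the white roller or the two loose brass collars about.

Things in the scene. Friction and masses are not known exactly. Their poses are not given: they have to be found in the camera images.
- housing: Grey aluminium test plate (170 x 292 x 12 mm) clamped to the bench edge, with the red cast metering unit on it; all fixed. Origin: centre of the plate's underside; z up; y along slot and shaft, AWAY from the seed cup. Ground steel face on top at z = 64 mm (62 mm wide), slot down its middle. Open red cup: y -49 to -144, x -30 to 70, top z = 96 mm. Clamp with black lever: x above 50 mm, to z = 79 mm.
- slot_start (a point): End of the slot farthest from the seed cup, on the slot's centre line, level with the steel face. Axes as the housing's: the slot runs 117 mm from here along -y. It is 11 mm wide, through the 8 mm thick face; the shaft's top flat lies 10 mm below the face, save at the groove. The 6 mm spindle's axis must be at least 3 mm from the slot's end.
- slot_end (a point): End of the slot nearest the seed cup, on the slot's centre line, level with the steel face. Axes as the housing's.
- shaft: Fixed steel hex drive shaft, 22 mm across flats, 350 mm long, along the slot inside the tunnel, a flat on top. Origin: middle of its length, on its axis; y along it. One milled index groove runs straight across its top flat: 9 mm wide (along y), 6 mm deep, square walls. Its place is not known, somewhere 42 to 92 mm from slot_start towards slot_end; find it by feel.
- probe: Spring depth probe, loose, round, about 0.35 to 0.45 kg, at first standing on its foot on the bench. Steel foot 48 mm across, 10 mm thick; plain aluminium barrel 28 mm across from there to 58 mm above the underside; spring-loaded spindle 6 mm thick through it, with a black cap 16 mm across on top (cap's top at most 84 mm above the underside). Origin: centre of the foot's underside.
- probe_grip (a point): Where to grip the probe: centre of its barrel, 34 mm above the underside of the foot; z up along the barrel.
- probe_foot (a point): Centre of the underside of the probe's foot, on the spindle's axis; z up along the barrel.
- spindle (a joint): How far the probe's spindle is pushed up, m. 0: fully out, tip 16.5 mm below the foot, cap down near the barrel; 0.0165: level with the foot (on the bench, or beside the slot); 0.0065: foot flat on the face, tip riding on the shaft, red band showing under the cap; 0.0005: dropped into the groove. Spring and weight push it down with 0.6 to 1.1 N, less than the probe's weight.
- stop_knob (a point): Middle of the upright round brass knob (18 mm across) of the brass zero stop, which slides on a rail at the unit's -x side. Knob top 15 mm above, bottom 17 mm below this point; the stop's block and arm top out 20 mm below it. Axes as the housing's. It lies 30 mm above the steel face, 60 mm to -x of the slot's centre line, 16 mm behind (-y of) the arm's leading face.
- stop_face (a point): Leading (+y) face of the stop's brass arm, on the slot's centre line, 5.5 mm above the steel face. The arm (8 mm high) reaches across the slot at the height of the probe's foot and touches it when this point is 24 mm to -y of the foot's centre. Axes as the housing's.
- stop (a joint): Travel of the brass stop along its rail, m: 0 at the cup end, growing along +y (away from the cup) to 0.09. Friction 1.5 N; it stays where it is left.
- roller_mid (a point): White nylon fluted feed roller, loose, standing on end (55 mm across, 50 mm tall); centre. Bystander.
- collar_a_mid (a point): Brass shaft collar, loose, lying flat (42 mm across, 15 mm thick); centre. Bystander.
- collar_b_mid (a point): Brass shaft collar, the same as the other; centre. Bystander.

How it is judged:
By the outcome, as a careful person would: the job done as asked, in the order asked, and still so for the second after the job is handed in, with the robot touching nothing.
It also fails if it takes over 51 s, if anything falls off the work surface, if the arm or the gripper's body presses on something with over 40 N, if the wrist force passes 120 N, or if a joint passes its speed limit or range.

## Robot

A 6-joint arm with a two-finger parallel gripper is mounted at the origin on the work surface. World frame = base frame: x ahead of the robot, y to its left, z up, the work surface at z = 0. Lengths are in m, angles in degrees, forces in N, time in s.
With the tool pointing down it reaches from about 0.425 to 1.125 m from the base axis. Payload 14.9 kg.
Tool frame: the origin (TCP) lies at the centre of the arm's flange, where the gripper is bolted on; the fingertips stand 191 mm ahead of it and the grasp point (between the pads) lies 172 mm ahead of it; z points along the fingers, y is the direction in which the jaws open and shut (so a half turn about z gives the same grasp; the last joint's range is limited). The gripper opens to 91 mm and grips with 3 to 60 N. Pads are 32 mm wide; open, the fingers measure 118 mm over their backs; the gripper's body (76 mm by 178 mm) begins 60 mm behind the grasp point.
Start: joints at [-68.027, 21.709, 99.362, -0, 58.929, -1.908], TCP at [0.283, -0.64, 0.405] pointing down, gripper open.
Joint ranges: [-158.91, 158.91], [-42.39, 125.64], [0.06, 152.35], [-60.88, 240.88], [17.5, 164.5], [-176.32, 176.32]. Speed limits (degrees/s): [108.29, 108.29, 136.94, 180, 180, 180].

## Interface

Orientations are given as [roll, pitch, yaw] about the fixed x, y, z axes, in that order (R = Rz(yaw) Ry(pitch) Rx(roll)).
In Python, from bench import bot gives the robot as it stands.
- The arm moves only by the tool play_rows, never from a script. Its arguments are lists of equal length, an entry for each row: "translation": the shift along the tool's x, y, z in mm, a list of three; "yaw": the turn about the tool's z in degrees; "fingers": the finger opening in mm, from 0 to 91.2. A call has 1 to 5 rows; each row is the pose to reach, as a shift and turn from the pose commanded when the call began, along the tool's axes at that moment; what a row does not reach only later rows make up. A row lasts 1/12 s, in which the tool goes at most 41.7 mm and 7.16 degrees, less where a joint would pass 70% of its speed; a pose out of reach is approached as far as the arm can. A call with a gripper value outside its range is refused whole. The fingers move at their own pace and stop on an object; "squeeze" is the grip in N (left out, the last holds). Time passes only in rows, so rows that repeat a pose let the fingers close. It gives the time, the measured TCP pose, the force and the opening at its end, in the units of the state.
- bot.get_obs(): the state, without advancing time (a new reading comes with each control period).
- bot.snapshot(name): name is "side" or "top"; returns the picture (420x560x3 uint8, red, green, blue); there is no depth.
- bot.calibration(name): a dict with "fovy" (degrees; the focal length in pixels is half the picture's height over the tangent of half this angle, whatever the lens; pixels are square), "cx", "cy" (the principal point, pixels), "k1" (the pictures are not rectified: a ray, as slopes to the right and down, at radius r is drawn at 1 + k1 r^2 times it, then the intrinsics apply), "eye" and "orientation" of the camera in the world. Camera axes: x right, y up, looking along -z (the intrinsics and any distortion apply to the point x, -y, -z); pixel columns grow to the right and rows downward; lengths in m; the calibration is good to about 2 mm. A picture is of the moment at which its call begins. calibration takes no time and is no camera call.
- bot.close_job(): hands the job in, once; it reports no verdict.
Trained networks look in the newest picture that a camera, given by its name, has taken for a name from the list of things; names that differ only in an ending like _2 or _b are one class to them, and where a whole thing is asked for, a point or a joint stands for the part that bears it (a point fixed in the world has none). Each returns a list of dicts, best first, with "conf" (0 to 1); they miss things now and then, are a little off and sometimes report something else, mostly with a low value. They report only what shows in the picture. A call takes as long as a camera call.
- bot.regions_of(camera, query): "region" (420x560 bool, what is visible of it) and "pixel" ([column, row] in pixels, amid what is visible of it).
The state is a dict: "time_s": time; "joints": joint angles; "joint_velocities": joint speeds; "effort": joint torques, N m; "eef_pos": TCP position; "eef_rot": TCP orientation; "force": force on the tool from outside, world axes, zero at the start; "torque": the same for the moment, N m; "finger_gap": finger opening in m.
Only numpy, scipy, OpenCV 4.12 (cv2) and the standard library are available. Lean on these libraries where they do the work, as an engineer would, in place of code of your own. Each camera call takes 0.05 s, during which the arm holds its last target.

## Working session

There is one attempt and no reset: what is moved stays moved. The work goes in short steps, Python scripts to look and compute and a tool call to move; the robot and the scene stay as the last step left them, time stands still between calls to the robot, and variables do not carry over. Pictures are saved under pics/ and viewed, and the job is handed in when it is done.

Besides the shell and the picture viewer there is one more tool, called after "Request:" by a JSON object that holds its "op" and its "data". play_rows: Moves the arm, as the interface text tells. Its arguments: {"type":"object","properties":{"translation":{"type":"array"},"yaw":{"type":"array"},"fingers":{"type":"array"},"squeeze":{"type":"number"}},"required":["translation","yaw","fingers"]}

```bash
ls; mkdir -p pics; python3 - <<'E'
from bench import bot
import cv2
print(bot.get_obs())
for n in("side","top"):
    print(n,bot.calibration(n))
    cv2.imwrite(f"pics/{n}0.png",bot.snapshot(n)[:,:,::-1])
E
```

```text
pics
{'time_s': 0.0, 'joints': array([-6.80254324e+01,  2.17402844e+01,  9.93960739e+01,  6.41412238e-04,
        5.89283293e+01, -1.90702397e+00]), 'joint_velocities': array([-0.01029336,  0.18492017, -0.02350106, -0.0715507 ,  0.09535515,
        0.02115545]), 'effort': array([-5.63680915e-04, -7.63719249e+01, -4.34362006e+01,  6.50165789e-02,
        4.24720778e-02, -1.00182808e-04]), 'eef_pos': array([ 0.28332851, -0.63989087,  0.40406252]), 'eef_rot': array([-1.79935367e+02, -2.70135969e-03,  2.38812587e+01]), 'force': array([ 0.00266184, -0.49908526,  0.43272141]), 'torque': array([ 0.01293797, -0.00797141, -0.02728425]), 'finger_gap': 0.0911096784081768}
side {'fovy': 57.21342117255948, 'cx': 278.981299272092, 'cy': 215.00668590566056, 'k1': 0.0379856972980171, 'eye': array([ 0.41885392, -0.44960274,  0.64230674]), 'orientation': array([ 41.26012263,   1.11647913, -16.38319027])}
top {'fovy': 53.318568529858155, 'cx': 279.50720168808596, 'cy': 202.75345285889745, 'k1': 0.04142776111066017, 'eye': array([0.43031843, 0.01169422, 0.90397126]), 'orientation': array([  7.19909468,  -1.77601178, -88.97340227])}
```

View pics/side0.png

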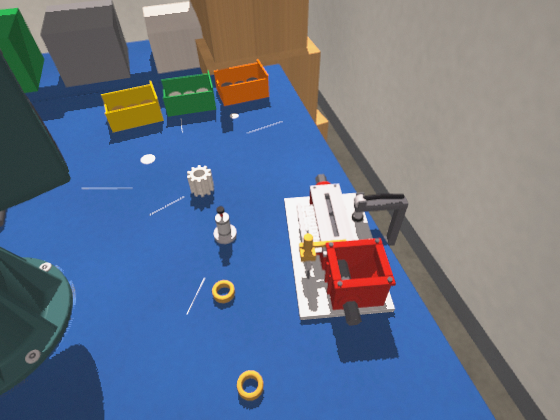

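View pics/top0.png

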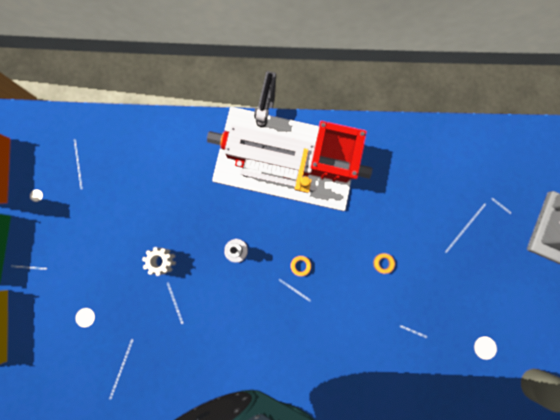

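Both views show everything: the unit (top ~285,155; side ~345,245), probe (top 236,250; side 225,228). Zooming in for landmarks.

```bash
cat > h.py <<'E'
import numpy as np,cv2
from scipy.spatial.transform import Rotation as R
from scipy.optimize import least_squares
from bench import bot
def cam(n):
    c=bot.calibration(n); c['R']=R.from_euler('xyz',c['orientation'],degrees=True).as_matrix()
    c['f']=210/np.tan(np.radians(c['fovy']/2)); return c
C={n:cam(n) for n in('side','top')}
def proj(n,P):
    c=C[n]; p=(np.atleast_2d(P)-c['eye'])@c['R']
    u=p[:,0]/-p[:,2]; v=-p[:,1]/-p[:,2]; k=1+c['k1']*(u*u+v*v)
    return np.c_[c['cx']+c['f']*u*k,c['cy']+c['f']*v*k]
def ray(n,px):
    c=C[n]; d=(np.array(px,float)-[c['cx'],c['cy']])/c['f']; u=d.copy()
    for _ in range(20): u=d/(1+c['k1']*(u@u))
    r=c['R']@np.array([u[0],-u[1],-1]); return c['eye'],r/np.linalg.norm(r)
def atz(n,px,z):
    e,r=ray(n,px); return e+r*(z-e[2])/r[2]
def tri(a,b):
    f=lambda P: np.r_[proj('side',P)[0]-a,proj('top',P)[0]-b]
    s=least_squares(f,[.6,0,.05]); return s.x,s.fun
E
python3 - <<'E'
import cv2
a=cv2.imread('pics/side0.png');b=cv2.imread('pics/top0.png')
cv2.imwrite('pics/s1.png',cv2.resize(a[170:330,270:420],None,fx=3.7,fy=3.7,interpolation=cv2.INTER_CUBIC)[:600])
cv2.imwrite('pics/t1.png',cv2.resize(b[70:220,200:390],None,fx=4,fy=4,interpolation=cv2.INTER_CUBIC))
cv2.imwrite('pics/s2.png',cv2.resize(a[160:260,180:260],None,fx=6,fy=6,interpolation=cv2.INTER_CUBIC))
E
```

```text
(no output)
```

View pics/s1.png

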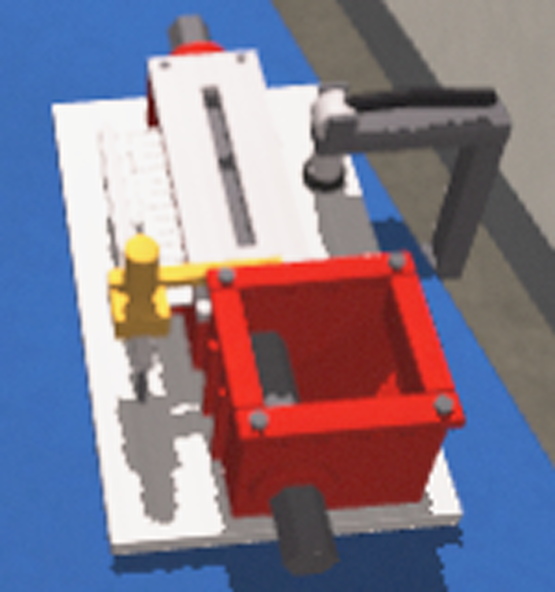

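View pics/t1.png

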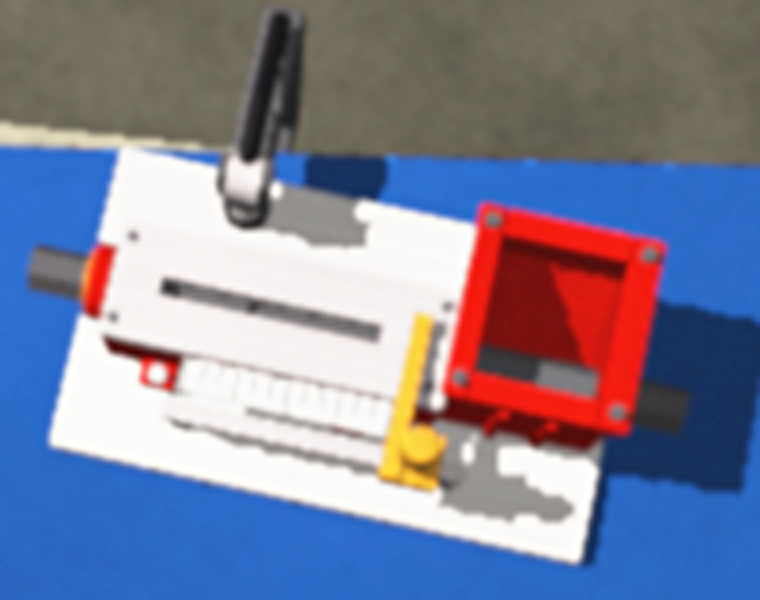

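View pics/s2.png

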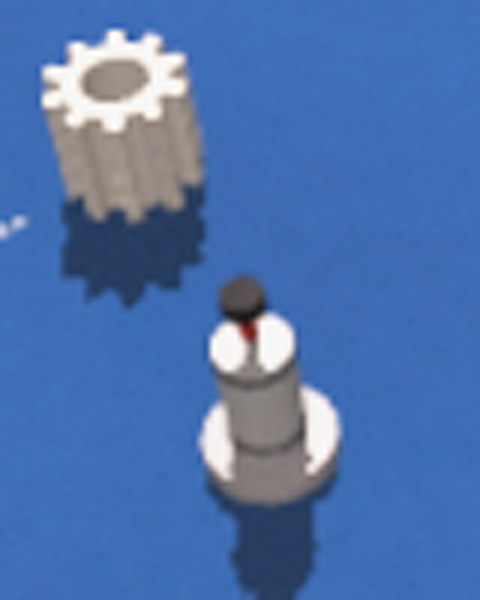

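```bash
cat > fit.py <<'E'
from h import *
T=lambda x,y:((x+.5)/4-.5+200,(y+.5)/4-.5+70)
S=lambda x,y:((x+.5)/3.7-.5+270,(y+.5)/3.7-.5+170)
obs=[('top',T(50,444),(-85,146,12)),('top',T(583,562),(-85,-146,12)),('top',T(120,150),(85,146,12)),
('top',T(447,395),(-30,-49,96)),('top',T(483,203),(70,-49,96)),('top',T(667,243),(70,-144,96)),('top',T(630,435),(-30,-144,96)),
('side',S(53,104),(-85,146,12)),('side',S(113,545),(-85,-146,12)),('side',S(460,515),(85,-146,12)),
('side',S(208,270),(-30,-49,96)),('side',S(410,252),(70,-49,96)),('side',S(465,425),(70,-144,96)),('side',S(232,438),(-30,-144,96))]
def W(q,L): return R.from_euler('z',q[3]).apply(np.array(L)/1000)+q[:3]
f=lambda q: np.concatenate([proj(n,W(q,L))[0]-p for n,p,L in obs])
s=least_squares(f,[.65,0,0,-.2],loss='soft_l1'); q=s.x
if __name__=='__main__':
    print(q,np.degrees(q[3])); print(f(q).reshape(-1,2).round(1))
    for nm,a,b in(('start',S(210,87),T(163,286)),('end',S(247,245),T(380,333)),('mark',S(225,158),T(255,305)),('knobtop',S(142,245),T(423,441)),('probecap',(180+242/6,160+293/6),(234,249))):
        P,e=tri(a,b); print(nm,P,(R.from_euler('z',-q[3]).apply(P-q[:3])*1000).round(1),e.round(1))
E
python3 fit.py
python3 - <<'E'
import cv2
b=cv2.imread('pics/top0.png')
cv2.imwrite('pics/t2.png',cv2.resize(b[225:285,130:330],None,fx=4,fy=4,interpolation=cv2.INTER_CUBIC))
cv2.imwrite('pics/t3.png',cv2.resize(b[130:165,230:305],None,fx=10,fy=10,interpolation=cv2.INTER_CUBIC))
E
```

```text
[ 0.64261106 -0.02865759 -0.00180106 -0.19924874] -11.416112081408968
[[ 0.4  0.2]
 [-0.7  0.2]
 [ 1.  -0.4]
 [-1.3 -0.3]
 [ 0.  -0.1]
 [ 0.3  0.1]
 [-0.1  0.1]
 [-0.2  0.5]
 [-0.7  0.2]
 [ 0.5  0.1]
 [-1.3 -0.5]
 [-0.3 -0.1]
 [ 0.2 -0.7]
 [ 1.9  0.9]]
start [0.66339557 0.07031248 0.06273912] [  0.8 101.1  64.5] [-0.1  0.   0.  -0.1]
end [ 0.64109665 -0.0417401   0.06271293] [  1.1 -13.1  64.5] [ 0.1 -0.  -0.   0.1]
mark [0.65553019 0.02307387 0.05584197] [ 2.4 53.3 57.6] [ 0.3 -0.1 -0.1  0.3]
knobtop [ 0.57609573 -0.06020853  0.10979829] [-59.  -44.1 111.6] [ 0.3 -0.1 -0.1  0.3]
probecap [0.44165899 0.07501869 0.08215269] [-217.5   61.9   84. ] [ 0.2 -0.  -0.   0.2]
```

View pics/t2.png

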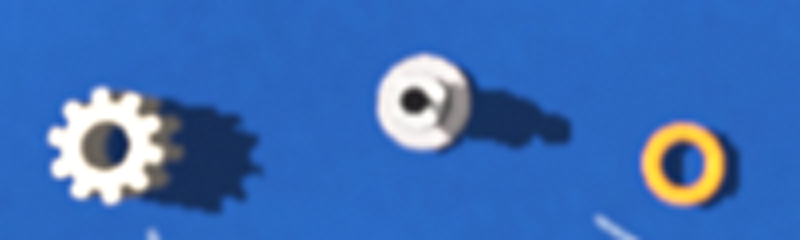

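View pics/t3.png

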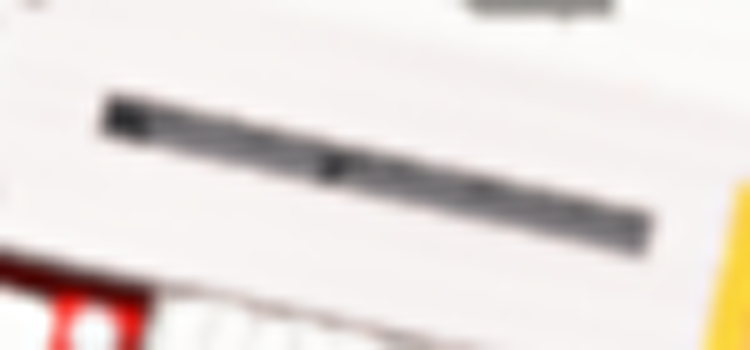

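```bash
python3 - <<'E'
from h import *
print('foot top cam',atz('top',(235.9,250.6),.008)); print('foot side',atz('side',(180+271/6,160+440/6),.010))
print('cap',atz('top',(233.4,249.8),.082),atz('side',(180+242/6,160+290/6),.083))
for z,px in((.05,(155.,261)),(.015,(300.5,266)),(.015,(384.5,263.5))): print(atz('top',px,z))
for n in('side','top'):
    bot.snapshot(n)
    for qn in('probe','roller_mid'):
        r=bot.regions_of(n,qn)[:1]
        for d in r:
            m=d['region'];ys,xs=np.nonzero(m);print(n,qn,d['conf'],d['pixel'],xs.min(),xs.max(),ys.min(),ys.max())
print(bot.get_obs()['time_s'])
E
```

```text
foot top cam [0.43975974 0.07660377 0.008     ]
foot side [0.44101484 0.07076248 0.01      ]
cap [0.44044028 0.0761371  0.082     ] [0.44152222 0.07554259 0.083     ]
[0.4160836  0.23366937 0.05      ]
[ 0.40998701 -0.06043894  0.015     ]
[ 0.41858362 -0.23815256  0.015     ]
side probe 0.74 [224.5, 226.0] 213 235 206 243
side roller_mid 0.63 [201.8, 182.0] 187 212 165 195
top probe 0.9 [235.8, 250.1] 225 246 239 261
top roller_mid 0.56 [155.5, 261.6] 144 175 247 274
0.4
```

```bash
cat > d.py <<'E'
import sys,numpy as np
from bench import bot
x,y,z,w=map(float,sys.argv[1:5])
o=bot.get_obs();p=o['eef_pos'];a=np.radians(o['eef_rot'][2])
d=(np.array([x,y,z])-p)*1000
print('d',(d[0]*np.cos(a)+d[1]*np.sin(a)).round(1),(d[0]*np.sin(a)-d[1]*np.cos(a)).round(1),(-d[2]).round(1),'yaw',round(o['eef_rot'][2]-w,2),'| t',o['time_s'],p.round(4),o['eef_rot'].round(2),o['force'].round(1),o['finger_gap'].round(4))
E
python3 d.py .54 -.1 .40 -11.3; python3 d.py .4405 .0757 .33 -11.3
```

```text
Traceback (most recent call last):
  File "d.py", line 6, in <module>
    print('d',(d[0]*np.cos(a)+d[1]*np.sin(a)).round(1),(d[0]*np.sin(a)-d[1]*np.cos(a)).round(1),(-d[2]).round(1),'yaw',round(o['eef_rot'][2]-w,2),'| t',o['time_s'],p.round(4),o['eef_rot'].round(2),o['force'].round(1),o['finger_gap'].round(4))
                                                                                                                                                                                                                         ^^^^^^^^^^^^^^^^^^^^^
AttributeError: 'float' object has no attribute 'round'
Traceback (most recent call last):
  File "d.py", line 6, in <module>
    print('d',(d[0]*np.cos(a)+d[1]*np.sin(a)).round(1),(d[0]*np.sin(a)-d[1]*np.cos(a)).round(1),(-d[2]).round(1),'yaw',round(o['eef_rot'][2]-w,2),'| t',o['time_s'],p.round(4),o['eef_rot'].round(2),o['force'].round(1),o['finger_gap'].round(4))
                                                                                                                                                                                                                         ^^^^^^^^^^^^^^^^^^^^^
AttributeError: 'float' object has no attribute 'round'
```

```bash
sed -i "s/o\['finger_gap'\].round(4)/round(o['finger_gap'],4)/" d.py
python3 d.py .54 -.1 .40 -11.3; python3 d.py .4405 .0757 .33 -11.3
```

```text
d 453.3 -390.0 4.6 yaw 35.18 | t 0.4 [ 0.2834 -0.6401  0.4046] [-179.99   -0.     23.88] [-0.5 -0.6  0.5] 0.0914
d 433.4 -590.9 74.6 yaw 35.18 | t 0.4 [ 0.2834 -0.6401  0.4046] [-179.99   -0.     23.88] [-0.5 -0.6  0.5] 0.0914
```

Request:
{"op": "play_rows", "data": {"translation": [[30, -26, 0], [60, -52, 0], [90, -78, 0], [120, -104, 0], [150, -130, 0]], "yaw": [7, 14, 21, 28, 35], "fingers": [91, 91, 91, 91, 91], "squeeze": 15}}

```text
time_s: 0.82
eef_pos: [0.3683, -0.4588, 0.4048]
eef_rot: [180.0, -0.0, -11.5]
force: [1.2, -0.8, 0.0]
finger_gap: 0.0912
```

```bash
python3 d.py .54 -.1 .40 -11.3; python3 d.py .4405 .0757 .33 -11.3
```

```text
d 96.8 -385.8 4.8 yaw -0.19 | t 0.8167 [ 0.3683 -0.4588  0.4048] [ 1.800e+02 -1.000e-02 -1.149e+01] [ 1.2 -0.8  0. ] 0.0912
d -35.7 -538.2 74.8 yaw -0.19 | t 0.8167 [ 0.3683 -0.4588  0.4048] [ 1.800e+02 -1.000e-02 -1.149e+01] [ 1.2 -0.8  0. ] 0.0912
```

Request:
{"op": "play_rows", "data": {"translation": [[12, -40, 0], [24, -80, 0], [36, -120, 0], [48, -160, 0], [60, -200, 0]], "yaw": [0, 0, 0, 0, 0], "fingers": [91, 91, 91, 91, 91]}}

```text
time_s: 1.23
eef_pos: [0.4656, -0.2743, 0.405]
eef_rot: [180.0, -0.0, -11.1]
force: [0.7, -0.7, 0.1]
finger_gap: 0.0909
```

Request:
{"op": "play_rows", "data": {"translation": [[0, -40, 0], [0, -80, 0], [0, -120, 0], [-5, -160, 0], [-15, -200, 10]], "yaw": [0, 0, 0, 0, 0], "fingers": [91, 91, 91, 91, 91]}}

```text
time_s: 1.65
eef_pos: [0.4898, -0.0761, 0.3965]
eef_rot: [-180.0, -0.2, -11.1]
force: [2.4, -0.8, 0.6]
finger_gap: 0.0913
```

```bash
python3 d.py .4405 .0757 .206 -11.3
```

```text
d -77.7 -139.4 190.5 yaw 0.18 | t 1.65 [ 0.4898 -0.0761  0.3965] [-180.     -0.19  -11.12] [ 2.4 -0.8  0.6] 0.0913
```

Request:
{"op": "play_rows", "data": {"translation": [[-20, -35, 10], [-40, -70, 20], [-60, -105, 40], [-78, -139, 60], [-78, -139, 70]], "yaw": [0, 0, 0, 0, 0], "fingers": [91, 91, 91, 91, 91]}}

```text
time_s: 2.07
eef_pos: [0.4372, 0.0771, 0.3236]
eef_rot: [-180.0, 0.1, -11.0]
force: [-0.3, -0.9, -0.2]
finger_gap: 0.0908
```

Request:
{"op": "play_rows", "data": {"translation": [[0, 0, 10], [0, 0, 10]], "yaw": [0, 0], "fingers": [91, 91]}}

```text
time_s: 2.23
eef_pos: [0.4389, 0.0737, 0.3135]
eef_rot: [180.0, 0.1, -11.1]
force: [0.1, 0.8, -1.3]
finger_gap: 0.091
```

```bash
python3 d.py .4405 .0757 .206 -11.3; python3 - <<'E'
from h import *
for n in('side','top'):
    im=bot.snapshot(n)[:,:,::-1]; cv2.imwrite(f'pics/{n}_a.png',im)
E
```

```text
d 1.2 -2.3 107.5 yaw 0.25 | t 2.2333 [0.4389 0.0737 0.3135] [ 1.7996e+02  1.2000e-01 -1.1050e+01] [ 0.1  0.8 -1.3] 0.091
```

View pics/side_a.png

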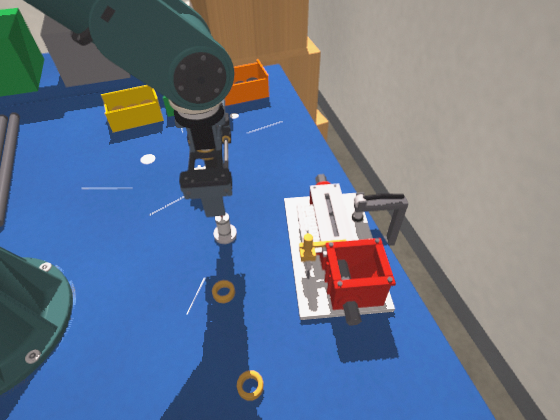

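View pics/top_a.png

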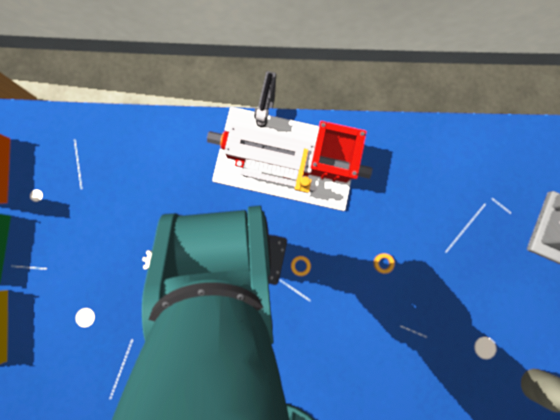

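The side view shows the open gripper (205,185) right above the probe (225,230). Descending.

Request:
{"op": "play_rows", "data": {"translation": [[1, -2, 25], [1, -2, 50], [1, -2, 75], [1, -2, 98], [1, -2, 107]], "yaw": [0, 0, 0, 0, 0], "fingers": [91, 91, 91, 91, 91]}}

```text
time_s: 2.75
eef_pos: [0.4408, 0.0743, 0.2064]
eef_rot: [180.0, 0.1, -11.2]
force: [-1.1, -0.1, 0.2]
finger_gap: 0.0911
```

Request:
{"op": "play_rows", "data": {"translation": [[0, 0, 0], [0, 0, 0], [0, 0, 0], [0, 0, 0], [0, 0, 0]], "yaw": [0, 0, 0, 0, 0], "fingers": [70, 50, 30, 20, 10], "squeeze": 20}}

```text
time_s: 3.17
eef_pos: [0.4411, 0.0754, 0.209]
eef_rot: [-180.0, -0.1, -11.1]
force: [-0.5, 0.4, 0.1]
finger_gap: 0.0604
```

```bash
python3 d.py .4405 .0757 .206 -11.3; python3 - <<'E'
from h import *
for n in('side',):
    im=bot.snapshot(n)[:,:,::-1]; cv2.imwrite(f'pics/{n}_b.png',cv2.resize(im[100:260,150:330],None,fx=3,fy=3,interpolation=cv2.INTER_CUBIC))
E
```

```text
d -0.7 -0.2 3.0 yaw 0.18 | t 3.1667 [0.4411 0.0754 0.209 ] [-1.7997e+02 -1.1000e-01 -1.1120e+01] [-0.5  0.4  0.1] 0.0604
```

View pics/side_b.png

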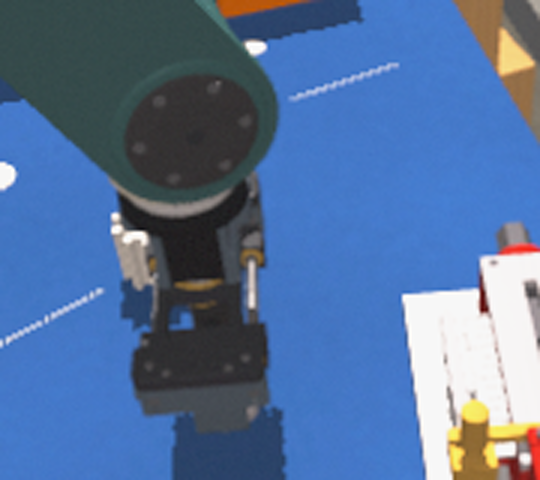

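Request:
{"op": "play_rows", "data": {"translation": [[0, 0, 0], [0, 0, 0], [0, 0, 0], [0, 0, 0], [0, 0, 0]], "yaw": [0, 0, 0, 0, 0], "fingers": [10, 10, 10, 10, 10]}}

```text
time_s: 3.63
eef_pos: [0.4407, 0.0754, 0.208]
eef_rot: [-180.0, -0.0, -11.1]
force: [-1.0, 0.7, 1.7]
finger_gap: 0.0276
```

Request:
{"op": "play_rows", "data": {"translation": [[0, 0, 0], [0, 0, 0]], "yaw": [0, 0], "fingers": [10, 10]}}

```text
time_s: 3.8
eef_pos: [0.4407, 0.0754, 0.2079]
eef_rot: [-180.0, 0.0, -11.1]
force: [-1.6, 1.2, 2.1]
finger_gap: 0.0277
```

```bash
python3 - <<'E'
from h import *
from fit import q
# slot targets
for nm,y in(('start+8',94),('start+8 up',94)): print(nm,W(q,(0,y,64)), ) if 0 else None
S0=np.array([.6634,.0703]);S1=np.array([.6411,-.0417])
u=(S1-S0)/np.linalg.norm(S1-S0); print(u,np.degrees(np.arctan2(u[0],u[1])),np.linalg.norm(S1-S0))
print(S0+u*.010)
E
python3 d.py .6615 .0605 .33 -11.3
```

```text
[-0.19527407 -0.98074871] -168.7392653324641 0.1141984675904191
[0.66144726 0.06049251]
d 219.5 -28.0 -122.1 yaw 0.18 | t 3.8 [0.4407 0.0754 0.2079] [-180.      0.    -11.12] [-1.6  1.2  2.1] 0.0277
```

```bash
python3 - <<'E'
from h import *
out={}
for n,(x0,x1,y0,y1) in {'top':(236,300,134,160),'side':(320,345,188,242)}.items():
    g=cv2.cvtColor(cv2.imread(f'pics/{n}0.png'),cv2.COLOR_BGR2GRAY).astype(float)[y0:y1,x0:x1]
    big=cv2.resize(g,None,fx=8,fy=8,interpolation=cv2.INTER_LINEAR)
    m=(big<165).astype(np.uint8); k,l,st,ce=cv2.connectedComponentsWithStats(m)
    i=1+np.argmax(st[1:,4]); ys,xs=np.nonzero(l==i)
    (c,wh,a)=cv2.minAreaRect(np.c_[xs,ys].astype(np.float32)); print(n,st[i],wh)
    pts=cv2.boxPoints((c,wh,a)); 
    # end midpoints along long axis
    e=sorted([(np.linalg.norm(pts[i]-pts[(i+1)%4]),i) for i in range(4)])[:2]
    for _,i in e:
        p=(pts[i]+pts[(i+1)%4])/2; p=(p+.5)/8-.5+[x0,y0]; print(p,atz(n,p,.063),atz(n,p,.064))
E
```

```text
top [   33    45   439   125 14013] (447.07061767578125, 35.462860107421875)
[239.73598289 140.84731579] [0.66360419 0.07166471 0.063     ] [0.66332679 0.0715934  0.064     ]
[294.25309753 153.1309166 ] [ 0.64069313 -0.04100239  0.063     ] [ 0.64044297 -0.04093973  0.064     ]
side [   39    45   113   341 12290] (352.0491027832031, 39.94936752319336)
[336.38126373 235.94232941] [ 0.64068505 -0.04214562  0.063     ] [ 0.64030213 -0.04284897  0.064     ]
[325.94706535 193.19109917] [0.66264359 0.07025671 0.063     ] [0.66222276 0.06935933 0.064     ]
```

Request:
{"op": "play_rows", "data": {"translation": [[0, 0, -15], [0, 0, -45], [0, 0, -85], [15, 0, -115], [50, -5, -120]], "yaw": [0, 0, 0, 0, 0], "fingers": [10, 10, 10, 10, 10]}}

```text
time_s: 4.22
eef_pos: [0.4894, 0.0706, 0.3323]
eef_rot: [-179.9, -0.2, -11.1]
force: [3.5, -0.5, -3.0]
finger_gap: 0.0275
```

Request:
{"op": "play_rows", "data": {"translation": [[38, -5, 0], [76, -10, 0], [112, -16, 0], [146, -20, 0], [168, -22, 0]], "yaw": [0, 0, 0, 0, 0], "fingers": [10, 10, 10, 10, 10]}}

```text
time_s: 4.63
eef_pos: [0.6622, 0.0596, 0.3273]
eef_rot: [-180.0, -0.0, -11.1]
force: [0.7, 0.0, -3.5]
finger_gap: 0.0277
```

Request:
{"op": "play_rows", "data": {"translation": [[0, 0, 5], [0, 0, 10]], "yaw": [0, 0], "fingers": [10, 10]}}

```text
time_s: 4.8
eef_pos: [0.6602, 0.0596, 0.3169]
eef_rot: [180.0, 0.0, -11.1]
force: [-0.7, -0.0, -4.3]
finger_gap: 0.0275
```

```bash
cat > pic.py <<'E'
import sys; from h import *
t=sys.argv[1]; ims=[]
for n,(x0,x1,y0,y1) in {'side':(260,420,110,300),'top':(190,390,60,210)}.items():
    if len(sys.argv)>2 and n not in sys.argv[2]: continue
    im=bot.snapshot(n)[:,:,::-1]; cv2.imwrite(f'pics/{t}_{n}_full.png',im)
    cv2.imwrite(f'pics/{t}_{n}.png',cv2.resize(im[y0:y1,x0:x1],None,fx=3,fy=3,interpolation=cv2.INTER_CUBIC))
E
python3 d.py .6618 .0634 .272 -11.3; python3 pic.py c
```

```text
d 0.8 -4.0 44.9 yaw 0.16 | t 4.8 [0.6602 0.0596 0.3169] [ 1.7999e+02  5.0000e-02 -1.1140e+01] [-0.7 -0.  -4.3] 0.0275
```

View pics/c_side.png

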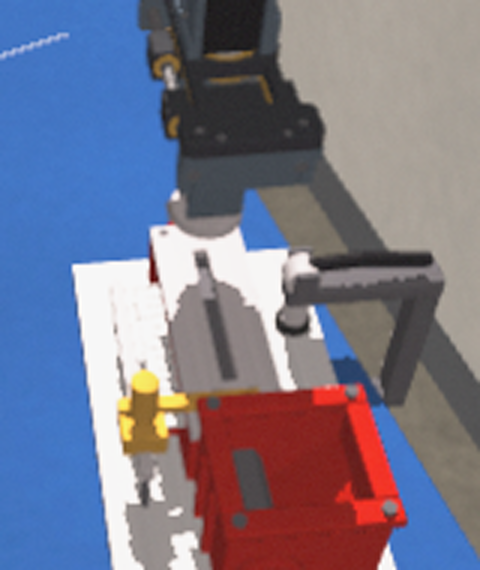

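View pics/c_top.png

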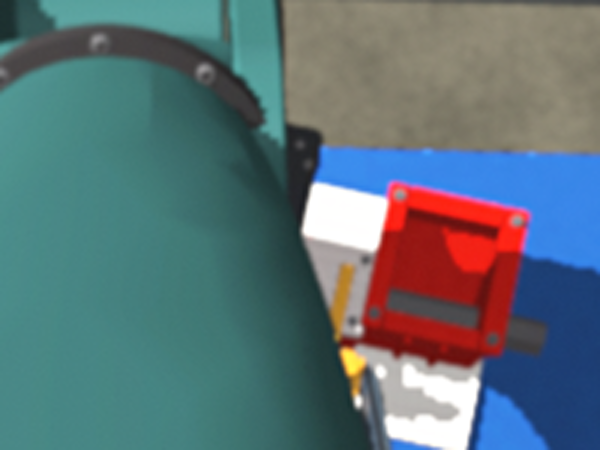

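Request:
{"op": "play_rows", "data": {"translation": [[0, -2, 0], [0, -4, 0], [0, -4, 0], [0, -4, 0], [0, -4, 0]], "yaw": [-7, -14, -21, -28, -35], "fingers": [10, 10, 10, 10, 10]}}

```text
time_s: 5.32
eef_pos: [0.6595, 0.0639, 0.3178]
eef_rot: [-180.0, 0.1, 24.2]
force: [-0.1, -0.6, -3.3]
finger_gap: 0.0272
```

Request:
{"op": "play_rows", "data": {"translation": [[0, 0, 5], [0, 0, 10], [0, 0, 10], [0, 0, 10], [0, 0, 10]], "yaw": [-7, -14, -21, -28, -35], "fingers": [10, 10, 10, 10, 10]}}

```text
time_s: 5.73
eef_pos: [0.6595, 0.0639, 0.3077]
eef_rot: [-179.9, 0.0, 59.2]
force: [0.2, 0.4, -4.2]
finger_gap: 0.028
```

Request:
{"op": "play_rows", "data": {"translation": [[0, 0, 0], [0, 0, 0], [0, 0, 0], [0, 0, 0]], "yaw": [-7, -14, -20, -20], "fingers": [10, 10, 10, 10]}}

```text
time_s: 6.07
eef_pos: [0.6596, 0.0639, 0.3078]
eef_rot: [-179.9, 0.0, 79.2]
force: [-1.0, -0.6, -4.5]
finger_gap: 0.0274
```

```bash
python3 d.py .6618 .0634 .272 78.6; python3 pic.py d side
```

```text
d -0.1 2.3 35.8 yaw 0.58 | t 6.0667 [0.6596 0.0639 0.3078] [-1.7995e+02  1.0000e-02  7.9180e+01] [-1.  -0.6 -4.5] 0.0274
```

View pics/d_side.png

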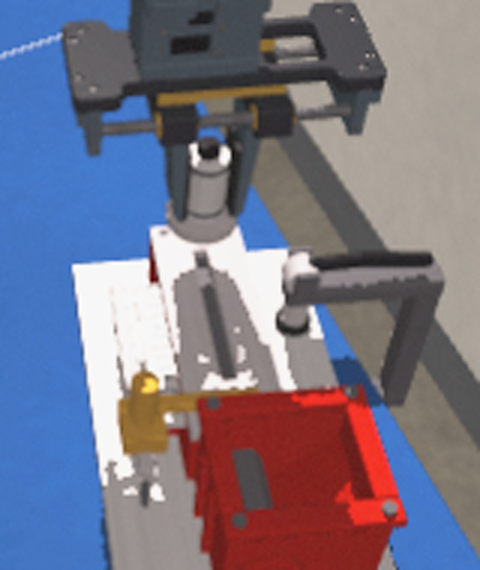

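The cap (208,148 in the crop) and barrel are now in view between the fingers. Checking the probe's lateral offset in the grip.

```bash
cat > ov.py <<'E'
import sys; from h import *
# overlay: image, tcp x y z
t,x,y,z=sys.argv[1],*map(float,sys.argv[2:5]); im=cv2.imread(f'pics/{t}_side_full.png')
x0,x1,y0,y1=300,370,130,230; k=6
b=cv2.resize(im[y0:y1,x0:x1],None,fx=k,fy=k,interpolation=cv2.INTER_CUBIC)
a=np.linspace(0,2*np.pi,60)
for h,r,c in((0,.024,(0,255,0)),(.01,.024,(0,255,255)),(.058,.014,(255,0,255))):
    P=np.c_[x+r*np.cos(a),y+r*np.sin(a),np.full(60,z-.208+h)]
    p=((proj('side',P)-[x0,y0]+.5)*k-.5).astype(np.int32); cv2.polylines(b,[p],True,c,1)
cv2.imwrite(f'pics/{t}_ov.png',b)
E
python3 ov.py d .6596 .0639 .3078
```

```text
(no output)
```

View pics/d_ov.png

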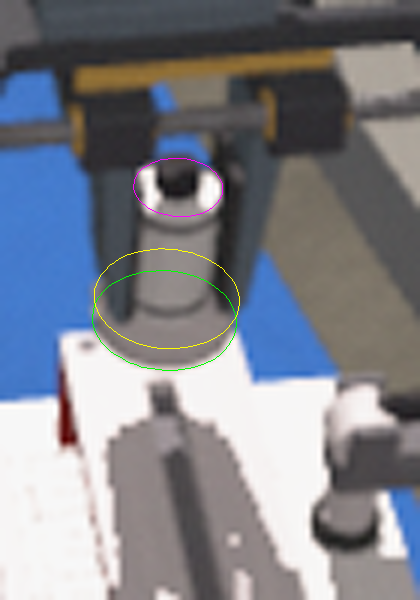

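Request:
{"op": "play_rows", "data": {"translation": [[0, 2, 8], [0, 2, 16], [0, 2, 22], [0, 2, 25], [0, 2, 25]], "yaw": [0, 0.5, 0.5, 0.5, 0.5], "fingers": [10, 10, 10, 10, 10]}}

```text
time_s: 6.53
eef_pos: [0.6621, 0.0633, 0.2815]
eef_rot: [-179.9, 0.0, 78.3]
force: [-0.3, 0.2, -4.2]
finger_gap: 0.0279
```

```bash
python3 d.py .6618 .0634 .272 78.6; python3 pic.py e side; python3 ov.py e $(python3 -c "
from bench import bot
print(*bot.get_obs()['eef_pos'])")
```

```text
d -0.0 -0.3 9.5 yaw -0.26 | t 6.5333 [0.6621 0.0633 0.2815] [-1.7989e+02  3.0000e-02  7.8340e+01] [-0.3  0.2 -4.2] 0.0279
```

View pics/e_ov.png

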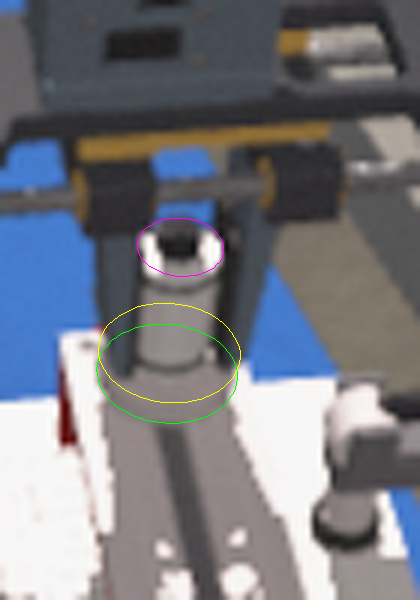

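Request:
{"op": "play_rows", "data": {"translation": [[0, 0, 4], [0, 0, 6], [0, 0, 7], [0, 0, 8], [0, 0, 8]], "yaw": [0, 0, 0, 0, 0], "fingers": [10, 10, 10, 10, 10]}}

```text
time_s: 7.0
eef_pos: [0.6625, 0.0634, 0.2749]
eef_rot: [180.0, -0.0, 78.4]
force: [0.4, -0.6, -3.5]
finger_gap: 0.0275
```

Request:
{"op": "play_rows", "data": {"translation": [[0, 0, 1], [0, 0, 1]], "yaw": [0, 0], "fingers": [10, 10]}}

```text
time_s: 7.17
eef_pos: [0.6625, 0.0633, 0.2739]
eef_rot: [180.0, -0.0, 78.4]
force: [0.0, 0.7, -3.4]
finger_gap: 0.0271
```

```bash
python3 pic.py f side; python3 ov.py f $(python3 -c "
from bench import bot
print(*bot.get_obs()['eef_pos'])"); python3 d.py .6618 .0634 .272 78.6
```

```text
d -0.1 -0.7 1.9 yaw -0.22 | t 7.2167 [0.6625 0.0634 0.2739] [180.    -0.    78.38] [ 0.1  0.1 -3.3] 0.0277
```

View pics/f_ov.png

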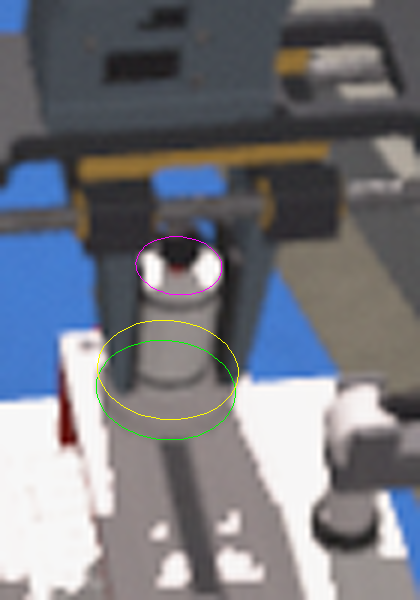

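Cap now slightly raised with red showing (178,265): the tip is on the shaft, foot not yet down (Fz −3.3).

Request:
{"op": "play_rows", "data": {"translation": [[0, 0, 1], [0, 0, 1], [0, 0, 1]], "yaw": [0, 0, 0], "fingers": [10, 10, 10]}}

```text
time_s: 7.47
eef_pos: [0.6625, 0.0634, 0.2729]
eef_rot: [180.0, -0.0, 78.4]
force: [0.5, -0.3, -3.1]
finger_gap: 0.0273
```

Request:
{"op": "play_rows", "data": {"translation": [[0, 0, 1], [0, 0, 1], [0, 0, 1]], "yaw": [0, 0, 0], "fingers": [10, 10, 10]}}

```text
time_s: 7.72
eef_pos: [0.6625, 0.0634, 0.272]
eef_rot: [180.0, -0.0, 78.4]
force: [0.1, -1.3, -1.4]
finger_gap: 0.0278
```

Request:
{"op": "play_rows", "data": {"translation": [[0, 0, 0.5], [0, 0, 0.5], [0, 0, 0.5]], "yaw": [0, 0, 0], "fingers": [10, 10, 10]}}

```text
time_s: 7.97
eef_pos: [0.6626, 0.0634, 0.272]
eef_rot: [180.0, -0.0, 78.4]
force: [-3.6, -0.1, 5.1]
finger_gap: 0.0273
```

```bash
python3 pic.py g side; python3 ov.py g $(python3 -c "
from bench import bot
print(*bot.get_obs()['eef_pos'])"); python3 d.py .6618 .0634 .272 78.6
```

```text
d -0.1 -0.8 -0.1 yaw -0.22 | t 8.0167 [0.6626 0.0634 0.2719] [180.    -0.    78.38] [-3.7 -0.5  5.2] 0.0275
```

View pics/g_ov.png

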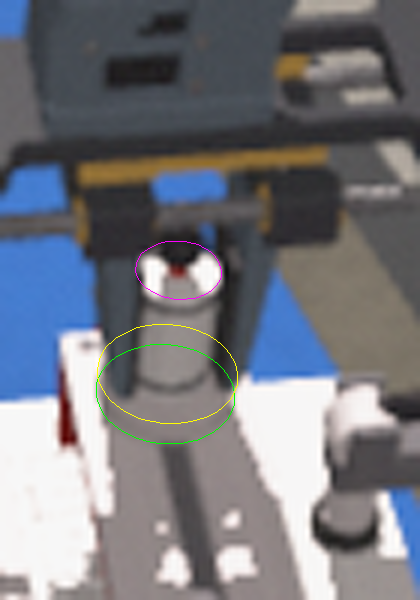

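Request:
{"op": "play_rows", "data": {"translation": [[0, -0.6, 0], [0, -0.6, 0], [-1, -0.6, 0], [-2, -0.6, 0], [-2, -0.6, 0]], "yaw": [0, 0, 0, 0, 0], "fingers": [10, 10, 10, 10, 10], "squeeze": 10}}

```text
time_s: 8.43
eef_pos: [0.6619, 0.0617, 0.272]
eef_rot: [179.9, -0.1, 78.4]
force: [1.9, 3.3, 5.5]
finger_gap: 0.028
```

Request:
{"op": "play_rows", "data": {"translation": [[-2.5, 0, 0], [-5, 0, 0], [-7.5, 0, 0], [-10, 0, 0], [-12, 0, 0]], "yaw": [0, 0, 0, 0, 0], "fingers": [10, 10, 10, 10, 10]}}

```text
time_s: 8.85
eef_pos: [0.6595, 0.05, 0.272]
eef_rot: [179.9, -0.1, 78.4]
force: [1.9, 4.9, 5.5]
finger_gap: 0.0281
```

Request:
{"op": "play_rows", "data": {"translation": [[-2.5, 0, 0], [-5, 0, 0], [-7.5, 0, 0], [-10, 0, 0], [-10, 0, 0]], "yaw": [0, 0, 0, 0, 0], "fingers": [10, 10, 10, 10, 10]}}

```text
time_s: 9.27
eef_pos: [0.6575, 0.0399, 0.272]
eef_rot: [179.9, -0.0, 78.4]
force: [1.4, 2.3, 6.2]
finger_gap: 0.0279
```

```bash
python3 pic.py i side; python3 ov.py i $(python3 -c "
from bench import bot
print(*bot.get_obs()['eef_pos'])"); python3 d.py .6618 .0634 .272 78.6
```

```text
d 23.8 -0.5 -0.1 yaw -0.24 | t 9.3167 [0.6574 0.04   0.2719] [ 1.7994e+02 -4.0000e-02  7.8360e+01] [0.5 2.2 5.9] 0.0279
```

View pics/i_ov.png

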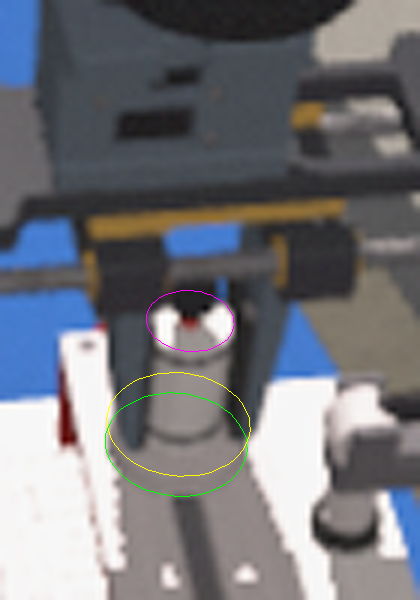

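Request:
{"op": "play_rows", "data": {"translation": [[-2, 0, 0], [-4, 0, 0], [-6, 0, 0], [-8, 0, 0], [-8, 0, 0]], "yaw": [0, 0, 0, 0, 0], "fingers": [10, 10, 10, 10, 10]}}

```text
time_s: 9.73
eef_pos: [0.6558, 0.0322, 0.272]
eef_rot: [179.9, -0.0, 78.4]
force: [1.6, 3.7, 4.8]
finger_gap: 0.0281
```

Request:
{"op": "play_rows", "data": {"translation": [[-1, 0, 0], [-2, 0, 0], [-3, 0, 0], [-4, 0, 0], [-4, 0, 0]], "yaw": [0, 0, 0, 0, 0], "fingers": [10, 10, 10, 10, 10]}}

```text
time_s: 10.15
eef_pos: [0.6551, 0.0284, 0.272]
eef_rot: [179.9, -0.1, 78.4]
force: [1.3, 4.6, 7.3]
finger_gap: 0.0281
```

```bash
python3 pic.py j side; python3 ov.py j $(python3 -c "
from bench import bot
print(*bot.get_obs()['eef_pos'])")
```

```text
(no output)
```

View pics/j_ov.png

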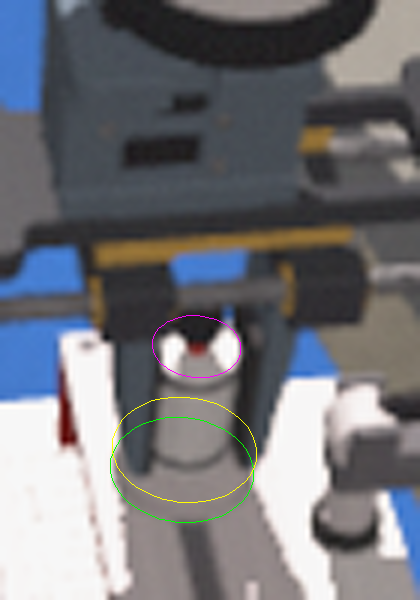

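```bash
cat > red.py <<'E'
import sys; from h import *
t=sys.argv[1]; im=bot.snapshot('side')[:,:,::-1]; cv2.imwrite(f'pics/{t}_side_full.png',im)
o=bot.get_obs();p=o['eef_pos']
c=proj('side',[p[0],p[1],p[2]-.208+.060])[0]
x,y=c.round().astype(int); w=im[y-9:y+5,x-6:x+7].astype(int)
print('red',((w[:,:,2]>w[:,:,1]+40)).sum(),'redsum',np.clip(w[:,:,2]-w[:,:,1],0,None).sum(),'dark rows',[(r-9) for r in range(14) if (w[r,4:9].max(axis=1)<70).any()],p.round(4),o['force'].round(1),o['time_s'])
cv2.imwrite(f'pics/{t}_cap.png',cv2.resize(im[y-30:y+40,x-30:x+30],None,fx=7,fy=7,interpolation=cv2.INTER_CUBIC))
E
python3 red.py k0
```

```text
red 4 redsum 1110 dark rows [-6, -5, -4, -3, -2, -1] [0.6551 0.0285 0.272 ] [-0.7  3.6  6.7] 10.25
```

Request:
{"op": "play_rows", "data": {"translation": [[-1, 0, 0], [-2, 0, 0], [-2, 0, 0]], "yaw": [0, 0, 0], "fingers": [10, 10, 10]}}

```text
time_s: 10.5
eef_pos: [0.6547, 0.0265, 0.272]
eef_rot: [179.9, -0.1, 78.4]
force: [2.0, 3.9, 5.7]
finger_gap: 0.0275
```

```bash
python3 red.py k1
```

```text
red 4 redsum 1048 dark rows [-5, -4, -3, -2, -1, 0] [0.6547 0.0265 0.272 ] [1.1 3.6 5.9] 10.55
```

Request:
{"op": "play_rows", "data": {"translation": [[-1, 0, 0], [-2, 0, 0], [-2, 0, 0]], "yaw": [0, 0, 0], "fingers": [10, 10, 10]}}

```text
time_s: 10.8
eef_pos: [0.6542, 0.0245, 0.272]
eef_rot: [179.9, -0.1, 78.4]
force: [1.1, 4.5, 5.5]
finger_gap: 0.0277
```

```bash
python3 red.py k2
```

```text
red 3 redsum 1113 dark rows [-6, -5, -4, -3, -2, -1, 0] [0.6543 0.0245 0.272 ] [1.8 4.4 5.6] 10.85
```

Request:
{"op": "play_rows", "data": {"translation": [[-1, 0, 0], [-1.5, 0, 0], [-1.5, 0, 0]], "yaw": [0, 0, 0], "fingers": [10, 10, 10]}}

```text
time_s: 11.1
eef_pos: [0.654, 0.0231, 0.272]
eef_rot: [179.9, -0.1, 78.4]
force: [1.5, 4.1, 5.7]
finger_gap: 0.0279
```

```bash
python3 red.py k3
```

```text
red 4 redsum 1114 dark rows [-6, -5, -4, -3, -2, -1, 0] [0.654  0.0231 0.272 ] [1.  4.3 6.4] 11.15
```

View pics/k3_cap.png

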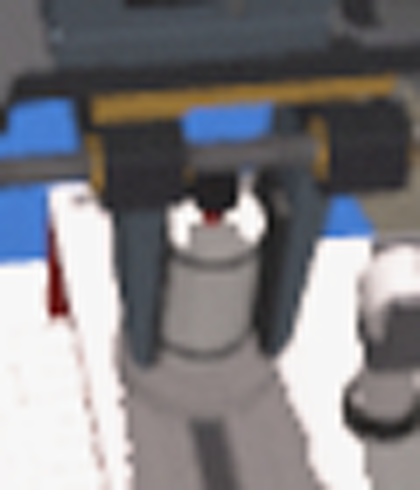

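Request:
{"op": "play_rows", "data": {"translation": [[-1, 0, 0], [-1.5, 0, 0], [-1.5, 0, 0]], "yaw": [0, 0, 0], "fingers": [10, 10, 10]}}

```text
time_s: 11.4
eef_pos: [0.6536, 0.0216, 0.2719]
eef_rot: [179.9, -0.1, 78.4]
force: [1.3, 5.0, 5.7]
finger_gap: 0.0277
```

```bash
python3 red.py k4
```

```text
red 0 redsum 887 dark rows [-2, -1, 0, 1, 2] [0.6537 0.0216 0.272 ] [0.7 4.5 4.7] 11.45
```

Request:
{"op": "play_rows", "data": {"translation": [[-1, 0, 0], [-1.5, 0, 0], [-1.5, 0, 0]], "yaw": [0, 0, 0], "fingers": [10, 10, 10]}}

```text
time_s: 11.7
eef_pos: [0.6534, 0.0201, 0.272]
eef_rot: [179.9, -0.1, 78.4]
force: [1.1, 4.5, 5.4]
finger_gap: 0.0274
```

```bash
python3 red.py k5
```

```text
red 0 redsum 863 dark rows [-2, -1, 0, 1, 2] [0.6534 0.0202 0.272 ] [1.1 4.6 5.4] 11.75
```

View pics/k5_cap.png

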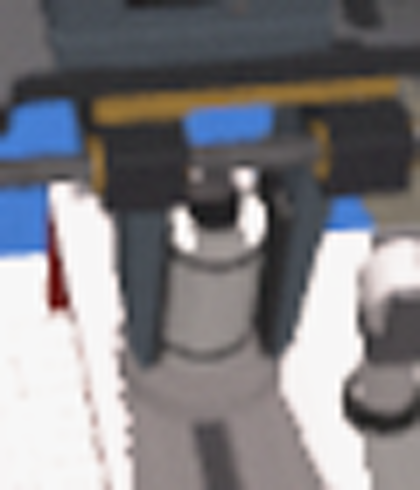

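The cap is down on the barrel, with no red showing: the spindle is in the groove. Force didn't rise, so it isn't on the wall. Relax the press and let go.

Request:
{"op": "play_rows", "data": {"translation": [[0, 0, -0.5], [0, 0, -0.5], [0, 0, -0.5], [0, 0, -0.5], [0, 0, -0.5]], "yaw": [0, 0, 0, 0, 0], "fingers": [27, 30, 36, 44, 46], "squeeze": 10}}

```text
time_s: 12.17
eef_pos: [0.6528, 0.0198, 0.2717]
eef_rot: [-180.0, 0.0, 78.4]
force: [-0.8, 0.5, -0.1]
finger_gap: 0.0448
```

Request:
{"op": "play_rows", "data": {"translation": [[0, 0, -0.5], [0, 0, -0.5], [0, 0, -5], [0, 0, -15], [0, 0, -35]], "yaw": [0, 0, 0, 0, 0], "fingers": [46, 46, 46, 46, 46]}}

```text
time_s: 12.58
eef_pos: [0.6523, 0.0199, 0.3061]
eef_rot: [-179.8, 0.0, 78.4]
force: [-0.5, 0.1, -0.3]
finger_gap: 0.0457
```

```bash
python3 pic.py l side; python3 ov.py l .6534 .0202 .272;  python3 d.py .6618 .0634 .272 78.6
```

```text
d 44.2 -1.0 39.3 yaw -0.22 | t 12.6333 [0.6539 0.0199 0.3113] [ 1.7984e+02 -3.0000e-02  7.8380e+01] [ 3.9 -0.   3.5] 0.0463
```

View pics/l_ov.png

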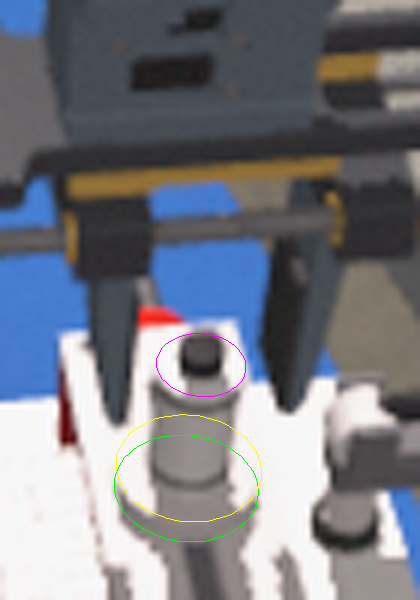

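Side view: probe standing upright on the face, cap down (200,350), fingers clear. Rise, turn back 90° and go over the knob.

Request:
{"op": "play_rows", "data": {"translation": [[0, 0, -20], [0, 0, -45], [0, 0, -50], [-10, -10, -50], [-30, -25, -50]], "yaw": [0, 0, 7, 14, 21], "fingers": [46, 46, 60, 70, 80]}}

```text
time_s: 13.05
eef_pos: [0.6232, -0.0037, 0.3588]
eef_rot: [179.8, -0.1, 57.1]
force: [0.6, 0.2, 0.7]
finger_gap: 0.0629
```

```bash
python3 d.py .576 -.060 .33 -11.4
```

```text
d -72.9 -9.1 28.8 yaw 68.51 | t 13.05 [ 0.6232 -0.0037  0.3588] [ 1.7985e+02 -1.0000e-01  5.7110e+01] [0.6 0.2 0.7] 0.0629
```

Request:
{"op": "play_rows", "data": {"translation": [[-20, -2, 0], [-40, -5, 0], [-60, -7, 0], [-73, -9, 0], [-73, -9, 0]], "yaw": [7, 14, 21, 28, 35], "fingers": [50, 50, 50, 50, 50]}}

```text
time_s: 13.47
eef_pos: [0.5742, -0.0625, 0.3578]
eef_rot: [180.0, -0.0, 22.0]
force: [-0.2, 0.3, 1.2]
finger_gap: 0.0501
```

Request:
{"op": "play_rows", "data": {"translation": [[0, 0, 5], [0, 0, 10], [0, 0, 15], [0, 0, 20], [0, 0, 20]], "yaw": [7, 14, 21, 28, 33.5], "fingers": [50, 50, 50, 50, 50]}}

```text
time_s: 13.88
eef_pos: [0.5753, -0.0611, 0.337]
eef_rot: [180.0, 0.0, -11.5]
force: [0.2, 0.1, -0.1]
finger_gap: 0.0501
```

```bash
python3 d.py .576 -.060 .267 -11.4; python3 pic.py m
```

```text
d 0.4 -1.2 70.0 yaw -0.09 | t 13.8833 [ 0.5753 -0.0611  0.337 ] [ 1.800e+02  1.000e-02 -1.149e+01] [ 0.2  0.1 -0.1] 0.0501
```

View pics/m_side.png

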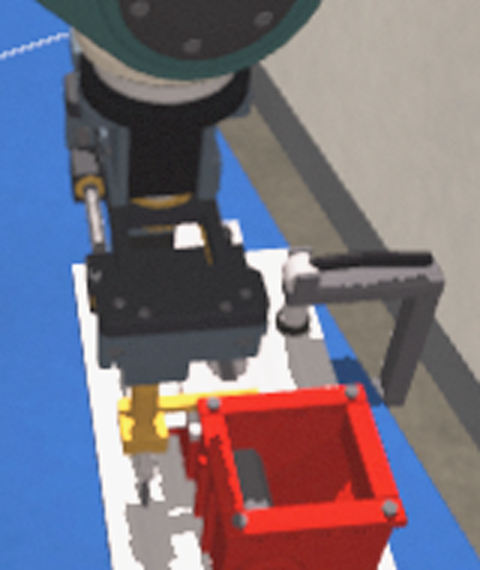

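View pics/m_top.png

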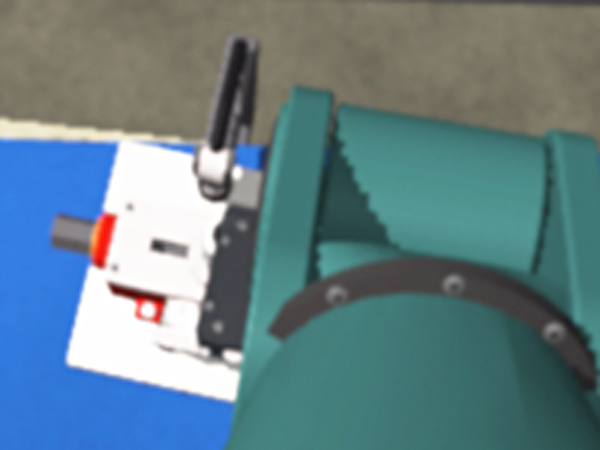

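Request:
{"op": "play_rows", "data": {"translation": [[0, -1, 20], [0, -1, 40], [0, -1, 55], [0, -1, 64], [0, -1, 67]], "yaw": [0, 0, 0, 0, 0], "fingers": [50, 50, 50, 50, 50]}}

```text
time_s: 14.4
eef_pos: [0.5755, -0.0601, 0.2691]
eef_rot: [180.0, 0.1, -11.0]
force: [0.1, -0.6, -1.3]
finger_gap: 0.0499
```

Request:
{"op": "play_rows", "data": {"translation": [[0, 0, 0], [0, 0, 0], [0, 0, 0], [0, 0, 0], [0, 0, 0]], "yaw": [0, 0, 0, 0, 0], "fingers": [40, 30, 20, 10, 10], "squeeze": 8}}

```text
time_s: 14.82
eef_pos: [0.5759, -0.0601, 0.2706]
eef_rot: [-180.0, -0.1, -11.1]
force: [-0.1, 0.1, -0.7]
finger_gap: 0.0194
```

Request:
{"op": "play_rows", "data": {"translation": [[0, 0, 0], [0, 0, 0], [0, 0, 0]], "yaw": [0, 0, 0], "fingers": [10, 10, 10]}}

```text
time_s: 15.07
eef_pos: [0.5759, -0.0602, 0.2704]
eef_rot: [180.0, -0.0, -11.1]
force: [-1.8, 0.3, 5.7]
finger_gap: 0.0178
```

Request:
{"op": "play_rows", "data": {"translation": [[0, -4, 0], [0, -12, 0], [0, -22, 0], [0, -32, 0], [0, -38, 0]], "yaw": [0, 0, 0, 0, 0], "fingers": [10, 10, 10, 10, 10]}}

```text
time_s: 15.48
eef_pos: [0.5835, -0.0223, 0.2704]
eef_rot: [-180.0, -0.1, -11.1]
force: [0.5, -2.0, 5.4]
finger_gap: 0.0186
```

Request:
{"op": "play_rows", "data": {"translation": [[0, -4, 0], [0, -7, 0], [0, -8, 0], [0, -8, 0]], "yaw": [0, 0, 0, 0], "fingers": [10, 10, 10, 10]}}

```text
time_s: 15.82
eef_pos: [0.585, -0.0148, 0.2705]
eef_rot: [-180.0, -0.1, -11.1]
force: [0.9, 1.3, 5.6]
finger_gap: 0.0176
```

```bash
python3 d.py .576 -.060 .267 -11.4; python3 pic.py n
```

```text
d -0.1 46.1 3.5 yaw 0.3 | t 15.8167 [ 0.585  -0.0148  0.2705] [-1.7999e+02 -7.0000e-02 -1.1100e+01] [0.9 1.3 5.6] 0.0176
```

View pics/n_side.png

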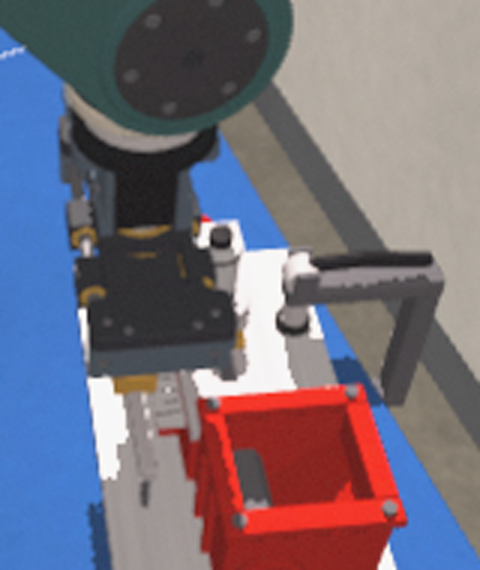

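View pics/n_top.png

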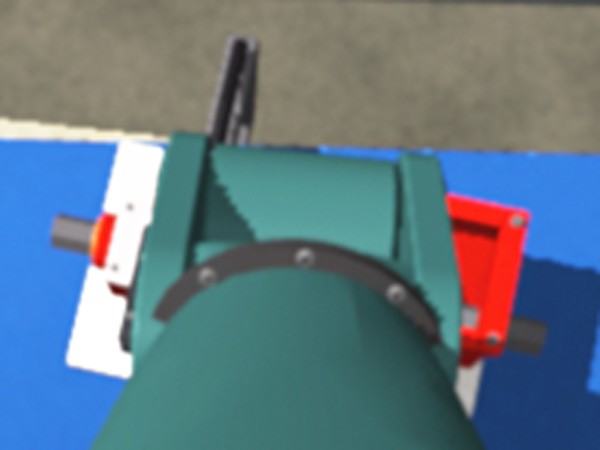

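Request:
{"op": "play_rows", "data": {"translation": [[0, 0, 0], [0, 0, 0], [0, 0, 0], [0, 0, -10], [0, 0, -35]], "yaw": [0, 0, 0, 0, 0], "fingers": [30, 40, 40, 40, 40]}}

```text
time_s: 16.33
eef_pos: [0.5835, -0.015, 0.3031]
eef_rot: [180.0, 0.3, -11.1]
force: [-1.4, 0.6, -0.3]
finger_gap: 0.0402
```

Request:
{"op": "play_rows", "data": {"translation": [[0, 0, -15], [0, 0, -15], [0, 0, -15], [0, 0, -15], [0, 0, -15]], "yaw": [-7, -14, -21, -28, -35], "fingers": [40, 40, 40, 40, 40]}}

```text
time_s: 16.75
eef_pos: [0.5845, -0.015, 0.3207]
eef_rot: [180.0, -0.0, 24.2]
force: [-0.2, 0.4, 0.8]
finger_gap: 0.0399
```

Request:
{"op": "play_rows", "data": {"translation": [[0, 0, 0], [0, 0, 0], [0, 0, 0], [0, 0, 0], [0, 0, 0]], "yaw": [-7, -14, -21, -28, -35], "fingers": [40, 40, 40, 40, 40]}}

```text
time_s: 17.17
eef_pos: [0.5846, -0.015, 0.3206]
eef_rot: [180.0, -0.0, 59.2]
force: [0.1, -0.0, -0.5]
finger_gap: 0.0398
```

Request:
{"op": "play_rows", "data": {"translation": [[0, 0, 0], [0, 0, 0], [0, 0, 0], [0, 0, 0]], "yaw": [-7, -14, -19.7, -19.7], "fingers": [40, 40, 40, 40]}}

```text
time_s: 17.5
eef_pos: [0.5845, -0.015, 0.3205]
eef_rot: [180.0, -0.0, 78.8]
force: [0.2, 0.3, -0.4]
finger_gap: 0.0398
```

```bash
python3 d.py .585 -.0148 .2705 78.6; python3 pic.py o side
```

```text
d 0.3 0.4 50.0 yaw 0.25 | t 17.5 [ 0.5845 -0.015   0.3205] [179.99  -0.    78.85] [ 0.2  0.3 -0.4] 0.0398
```

View pics/o_side.png

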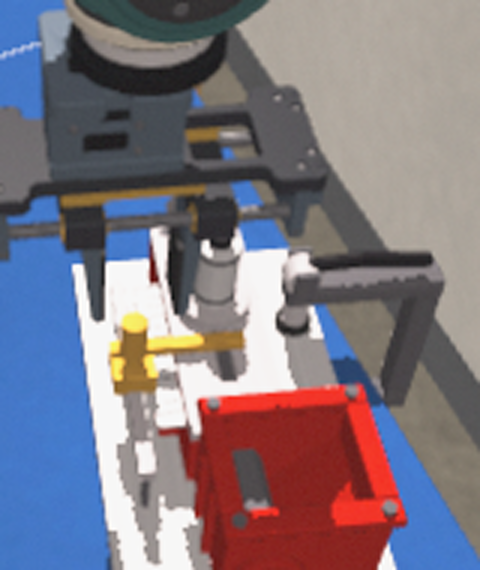

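The view is clear: arm at (195,343), foot front edge at about (215,325), gap still open. Regripping with the jaws across the rail so I can watch the contact.

Request:
{"op": "play_rows", "data": {"translation": [[0, 0.4, 20], [0, 0.4, 38], [0, 0.4, 46], [0, 0.4, 49], [0, 0.4, 49]], "yaw": [0.2, 0.2, 0.2, 0.2, 0.2], "fingers": [40, 40, 40, 40, 35]}}

```text
time_s: 17.97
eef_pos: [0.5849, -0.0151, 0.2706]
eef_rot: [-179.9, 0.0, 78.3]
force: [-0.3, -0.4, 0.8]
finger_gap: 0.0364
```

Request:
{"op": "play_rows", "data": {"translation": [[0, 0, 0], [0, 0, 0], [0, 0, 0], [0, 0, 0], [0, 0, 0]], "yaw": [0, 0, 0, 0, 0], "fingers": [25, 10, 10, 10, 10], "squeeze": 8}}

```text
time_s: 18.38
eef_pos: [0.5849, -0.015, 0.2716]
eef_rot: [-180.0, -0.0, 78.4]
force: [-3.7, 1.4, 5.2]
finger_gap: 0.018
```

Request:
{"op": "play_rows", "data": {"translation": [[1.5, 0, 0], [3, 0, 0], [4.5, 0, 0], [4.5, 0, 0]], "yaw": [0, 0, 0, 0], "fingers": [10, 10, 10, 10]}}

```text
time_s: 18.72
eef_pos: [0.5858, -0.0105, 0.2716]
eef_rot: [-180.0, 0.0, 78.4]
force: [-4.4, 1.5, 5.9]
finger_gap: 0.0178
```

```bash
cat > gap.py <<'E'
import sys; from h import *
t=sys.argv[1]; im=bot.snapshot('side')[:,:,::-1]; cv2.imwrite(f'pics/{t}_side_full.png',im)
cv2.imwrite(f'pics/{t}_gap.png',cv2.resize(im[180:235,295:350],None,fx=10,fy=10,interpolation=cv2.INTER_CUBIC))
o=bot.get_obs();p=o['eef_pos'];v=np.array([.198,.980]);print(p.round(4),'along',((p[:2]-[.6534,.0200])@v*1000).round(2),o['force'].round(1),o['time_s'])
E
python3 gap.py p
```

```text
[ 0.5858 -0.0105  0.2716] along -43.27 [-4.5  2.   6.1] 18.7667
```

View pics/p_gap.png

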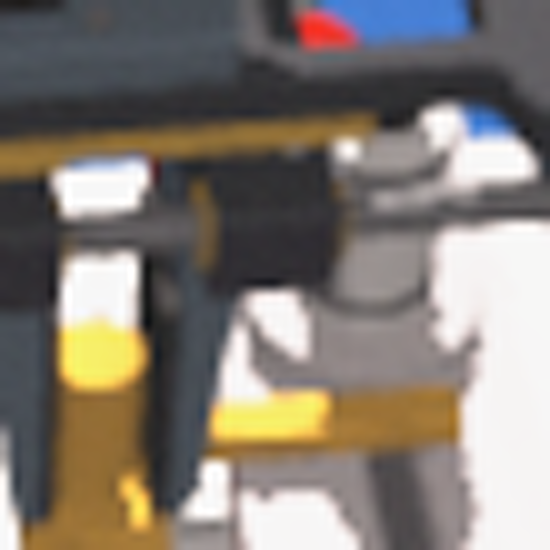

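```bash
cat > gov.py <<'E'
import sys; from h import *
t=sys.argv[1]; fx,fy,kx,ky=map(float,sys.argv[2:6]); im=cv2.imread(f'pics/{t}_side_full.png')
x0,x1,y0,y1=310,350,195,235;k=16
b=cv2.resize(im[y0:y1,x0:x1],None,fx=k,fy=k,interpolation=cv2.INTER_CUBIC)
b=cv2.LUT(b,np.clip(255*(np.arange(256)/255.)**.7,0,255).astype(np.uint8))
a=np.linspace(0,2*np.pi,90)
def pl(P,c): cv2.polylines(b,[((proj('side',P)-[x0,y0]+.5)*k-.5).astype(np.int32)],False,c,1)
zf=.0635
for h,c in((0,(0,255,0)),(.01,(255,255,0))): pl(np.c_[fx+.024*np.cos(a),fy+.024*np.sin(a),np.full(90,zf+h)],c)
v=np.array([.198,.980]);n=np.array([.98,-.198])
for h,c in((.0095,(0,0,255)),(.0015,(255,0,255))):
    o=np.array([kx,ky])+v*.016
    pl(np.array([[*(o+n*.03),zf+h],[*(o+n*.09),zf+h]]),c)
cv2.imwrite(f'pics/{t}_gov.png',b[:600])
E
python3 gov.py p .6534 .0200 .5858 -.0105
```

```text
(no output)
```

View pics/p_gov.png

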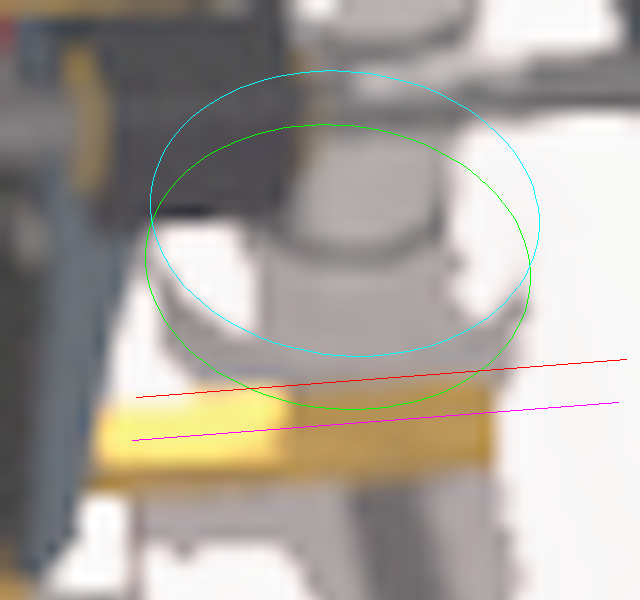

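Request:
{"op": "play_rows", "data": {"translation": [[1, 0, 0], [2, 0, 0], [2, 0, 0]], "yaw": [0, 0, 0], "fingers": [10, 10, 10]}}

```text
time_s: 19.02
eef_pos: [0.5862, -0.0086, 0.2716]
eef_rot: [-180.0, 0.0, 78.4]
force: [-4.8, 0.7, 7.5]
finger_gap: 0.0178
```

```bash
python3 gap.py q1;python3 gov.py q1 .6534 .0200 .5862 -.0085
```

```text
[ 0.5862 -0.0086  0.2716] along -41.36 [-4.   0.9  6.1] 19.0667
```

View pics/q1_gov.png

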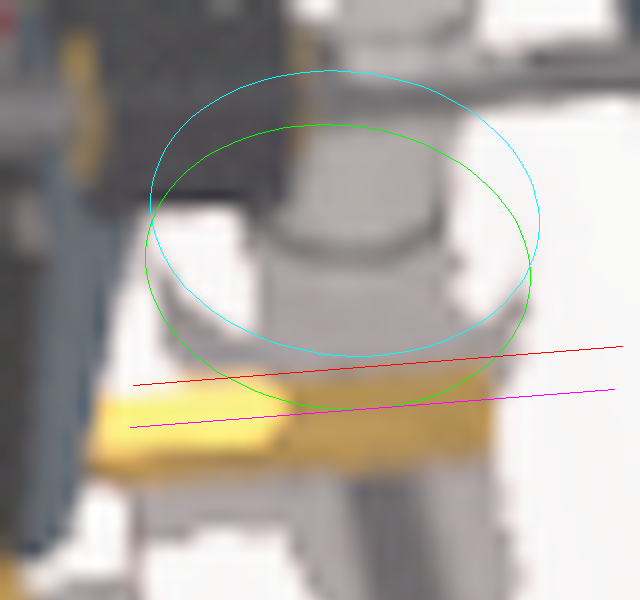

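Request:
{"op": "play_rows", "data": {"translation": [[0.5, 0, 0], [1, 0, 0], [1, 0, 0]], "yaw": [0, 0, 0], "fingers": [10, 10, 10]}}

```text
time_s: 19.32
eef_pos: [0.5864, -0.0076, 0.2716]
eef_rot: [-180.0, 0.0, 78.4]
force: [-4.7, 0.2, 6.6]
finger_gap: 0.018
```

```bash
python3 gap.py q2;python3 gov.py q2 .6534 .0200 .5864 -.0075
```

```text
[ 0.5864 -0.0077  0.2716] along -40.37 [-4.4  0.6  5.4] 19.3667
```

View pics/q2_gov.png

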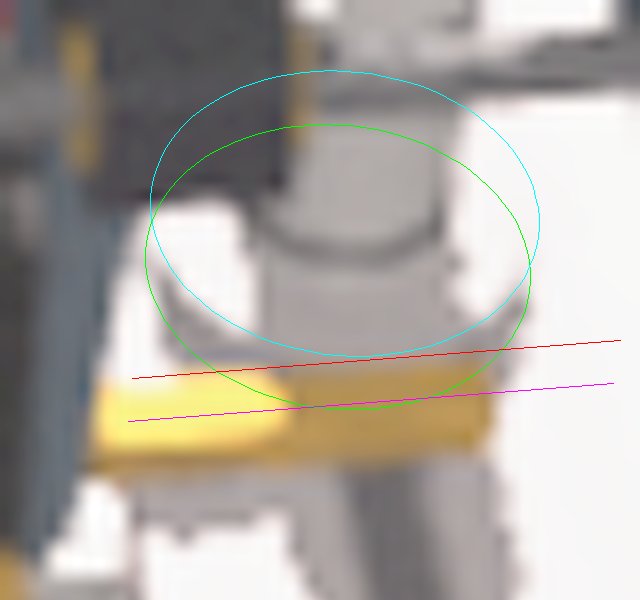

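```bash
cat > shift.py <<'E'
import sys; from h import *
g=lambda t:cv2.cvtColor(cv2.imread(f'pics/{t}_side_full.png'),cv2.COLOR_BGR2GRAY).astype(np.float32)
def sh(a,b,box):
    x0,x1,y0,y1=box; A=g(a)[y0:y1,x0:x1]; B=g(b); best=[]
    f=lambda d: (cv2.remap(B,*[m.astype(np.float32) for m in np.meshgrid(np.arange(x0,x1)+d[0],np.arange(y0,y1)+d[1])],cv2.INTER_CUBIC)-A).ravel()
    s=least_squares(f,[0,0],diff_step=.05,x_scale=.1); return s.x.round(2)
for t in sys.argv[2:]: print(t,'foot',sh(sys.argv[1],t,(325,344,209,217)),'arm',sh(sys.argv[1],t,(318,342,216,226)))
E
python3 shift.py q1 p q2
```

```text
p foot [0. 0.] arm [0. 0.]
q2 foot [0. 0.] arm [0. 0.]
```

Request:
{"op": "play_rows", "data": {"translation": [[0.5, 0, 0], [0.5, 0, 0], [0.5, 0, 0]], "yaw": [0, 0, 0], "fingers": [10, 10, 10]}}

```text
time_s: 19.62
eef_pos: [0.5865, -0.0072, 0.2716]
eef_rot: [-180.0, 0.0, 78.4]
force: [-3.8, -0.3, 6.1]
finger_gap: 0.0179
```

```bash
python3 gap.py q3;python3 shift.py q1 q2 q3
```

```text
[ 0.5865 -0.0072  0.2716] along -39.94 [-4.1 -0.1  6.8] 19.6667
q2 foot [0. 0.] arm [0. 0.]
q3 foot [0. 0.] arm [0. 0.]
```

Request:
{"op": "play_rows", "data": {"translation": [[0.4, 0, 0], [0.4, 0, 0], [0.4, 0, 0]], "yaw": [0, 0, 0], "fingers": [10, 10, 10]}}

```text
time_s: 19.92
eef_pos: [0.5866, -0.0069, 0.2716]
eef_rot: [-180.0, 0.0, 78.4]
force: [-4.6, -2.3, 7.1]
finger_gap: 0.0178
```

```bash
python3 gap.py q4;python3 shift.py q1 q4;python3 gov.py q4 .6534 .0200 .5866 -.0066
```

```text
[ 0.5865 -0.007   0.2716] along -39.66 [-5.  -2.4  7.1] 19.9667
q4 foot [0. 0.] arm [0. 0.]
```

View pics/q4_gov.png

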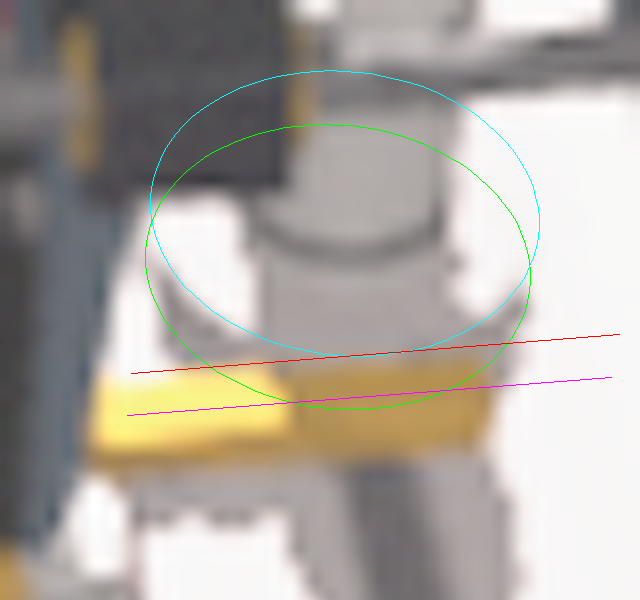

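```bash
sed -i "s/s=least_squares.*/s=least_squares(lambda e:f(e-10),[10,10],diff_step=.01); return (s.x-10).round(2)/" shift.py; python3 shift.py q1 p q2 q3 q4
```

```text
p foot [0. 0.] arm [0.13 0.67]
q2 foot [0. 0.] arm [-0.08 -0.2 ]
q3 foot [0. 0.] arm [-0.09 -0.33]
q4 foot [-0.   -0.06] arm [-0.13 -0.44]
```

Contact: the force along the rail shifted by about −2.5 N between steps, and the foot moved by under 0.1 px. Let go here and back off.

Request:
{"op": "play_rows", "data": {"translation": [[0, 0, 0], [0, 0, 0], [0, 0, 0], [0, 0, 0], [0, 0, 0]], "yaw": [0, 0, 0, 0, 0], "fingers": [22, 30, 38, 38, 38]}}

```text
time_s: 20.38
eef_pos: [0.5867, -0.0068, 0.271]
eef_rot: [180.0, -0.0, 78.4]
force: [0.0, 0.0, -0.3]
finger_gap: 0.0377
```

Request:
{"op": "play_rows", "data": {"translation": [[0, 0, -10], [0, 0, -35], [0, 0, -70], [0, 0, -110], [0, 0, -150]], "yaw": [0, 0, 0, 0, 0], "fingers": [38, 38, 38, 38, 38]}}

```text
time_s: 20.8
eef_pos: [0.5862, -0.0068, 0.423]
eef_rot: [-180.0, 0.0, 78.4]
force: [0.7, 0.4, 0.4]
finger_gap: 0.0382
```

Request:
{"op": "play_rows", "data": {"translation": [[-30, 0, 0], [-65, 0, 0], [-105, 0, 0], [-145, 0, 0], [-180, 0, 0]], "yaw": [0, 0, 0, 0, 0], "fingers": [38, 38, 38, 38, 38]}}

```text
time_s: 21.22
eef_pos: [0.5495, -0.185, 0.422]
eef_rot: [179.9, 0.0, 78.4]
force: [1.3, 0.4, 0.0]
finger_gap: 0.0379
```

```bash
python3 pic.py r; python3 shift.py q4 r; python3 shift.py q1 r; python3 d.py .576 -.06 .27 78.6
```

```text
r foot [-0.01  5.1 ] arm [-1.11  0.1 ]
r foot [-3.34  6.52] arm [-1.25 -0.3 ]
d 129.5 0.0 151.8 yaw -0.42 | t 21.3167 [ 0.5494 -0.1867  0.4218] [1.7996e+02 4.0000e-02 7.8180e+01] [0.9 0.7 0.6] 0.0379
```

View pics/r_side_full.png

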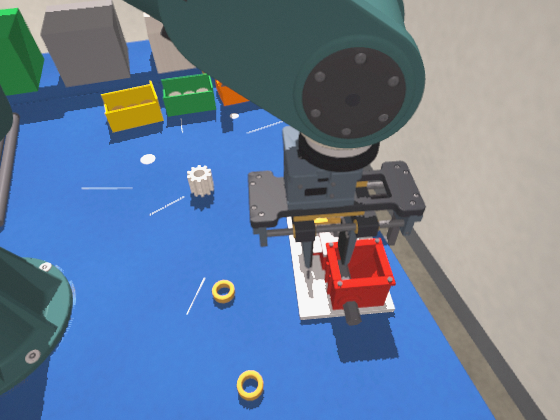

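View pics/r_top_full.png

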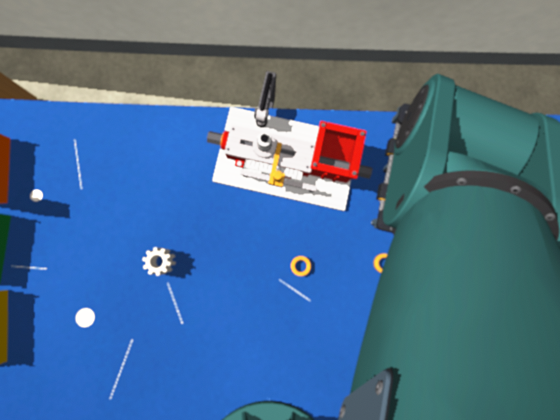

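Top view: the stop arm (277,160) is against the probe foot (265,142), and the bystanders look undisturbed. Moving further out so the side camera can see too.

Request:
{"op": "play_rows", "data": {"translation": [[-40, 0, 0], [-80, 0, 0], [-120, 0, 0], [-160, 0, 0], [-200, 0, 0]], "yaw": [0, 0, 0, 0, 0], "fingers": [38, 38, 38, 38, 38]}}

```text
time_s: 21.73
eef_pos: [0.5096, -0.3803, 0.4217]
eef_rot: [180.0, 0.0, 78.4]
force: [0.6, 0.7, -0.3]
finger_gap: 0.0383
```

Request:
{"op": "play_rows", "data": {"translation": [[-40, -10, 0], [-80, -20, 0], [-120, -30, 0], [-150, -35, 0], [-150, -35, 0]], "yaw": [0, 0, 0, 0, 0], "fingers": [38, 38, 38, 38, 38]}}

```text
time_s: 22.15
eef_pos: [0.4438, -0.5227, 0.4217]
eef_rot: [180.0, 0.1, 78.2]
force: [0.2, -0.6, -0.3]
finger_gap: 0.038
```

```bash
python3 pic.py s; python3 shift.py q4 s; python3 gov.py s .6534 .0200 .5866 -.0069; python3 - <<'E'
import cv2,numpy as np
a=cv2.imread('pics/s_side.png');print(a.shape)
f=cv2.imread('pics/s_side_full.png')[170:240,290:370];t=cv2.imread('pics/s_top_full.png')[120:195,230:330]
cv2.imwrite('pics/s_z1.png',cv2.resize(f,None,fx=8,fy=8,interpolation=cv2.INTER_CUBIC))
cv2.imwrite('pics/s_z2.png',cv2.resize(t,None,fx=8,fy=8,interpolation=cv2.INTER_CUBIC))
E
```

```text
s foot [ 0.03 -0.08] arm [ 0.01 -0.02]
(570, 480, 3)
```

View pics/s_z1.png

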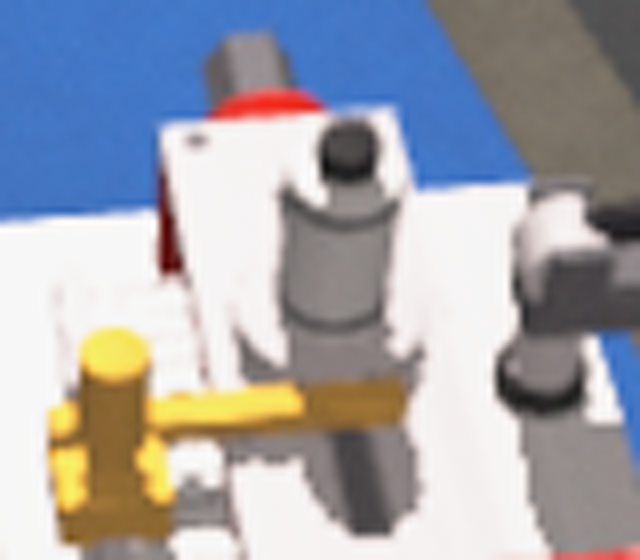

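View pics/s_z2.png

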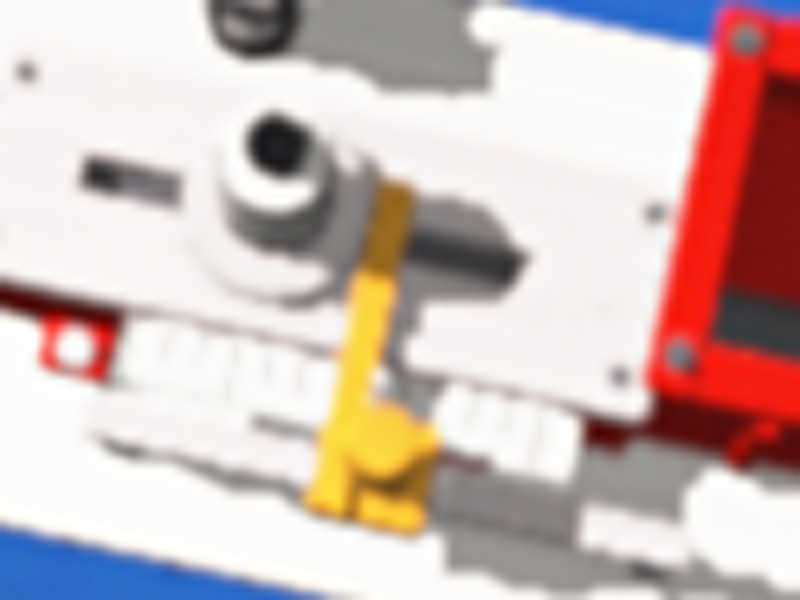

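View pics/s_gov.png

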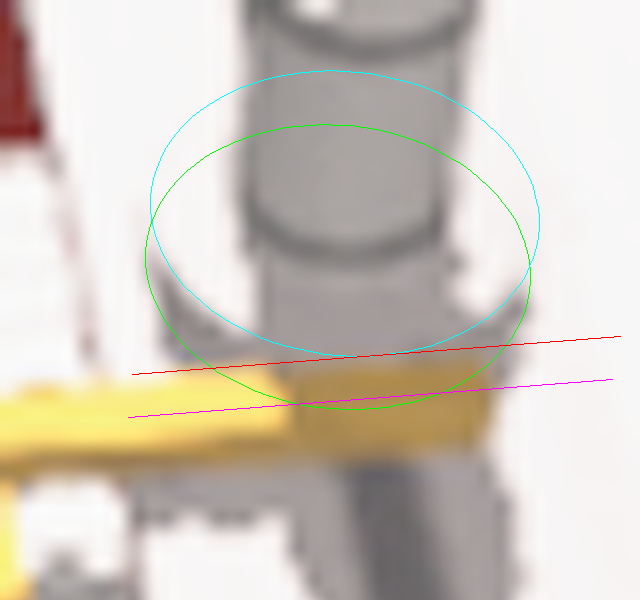

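```bash
python3 - <<'E'
from h import *
v=np.array([.198,.980])
im=cv2.imread('pics/s_top_full.png'); k=8
x0,x1,y0,y1=245,290,128,162;k=16
b=cv2.resize(im[y0:y1,x0:x1],None,fx=k,fy=k,interpolation=cv2.INTER_CUBIC)
b=cv2.LUT(b,np.clip(255*(np.arange(256)/255.)**2.5,0,255).astype(np.uint8))
a=np.linspace(0,2*np.pi,90)
def pl(P,c): cv2.polylines(b,[((proj('top',P)-[x0,y0]+.5)*k-.5).astype(np.int32)],False,c,1)
fx,fy,zf=.6534,.0200,.0635
for h,r,c in((.01,.024,(255,0,0)),(.058,.014,(0,200,0))): pl(np.c_[fx+r*np.cos(a),fy+r*np.sin(a),np.full(90,zf+h)],c)
o=np.array([fx,fy])-v*.024;n=np.array([.98,-.198]); pl(np.array([[*(o-n*.04),zf+.0095],[*(o+n*.03),zf+.0095]]),(0,0,255))
cv2.imwrite('pics/s_tov.png',b)
E
```

```text
(no output)
```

View pics/s_tov.png

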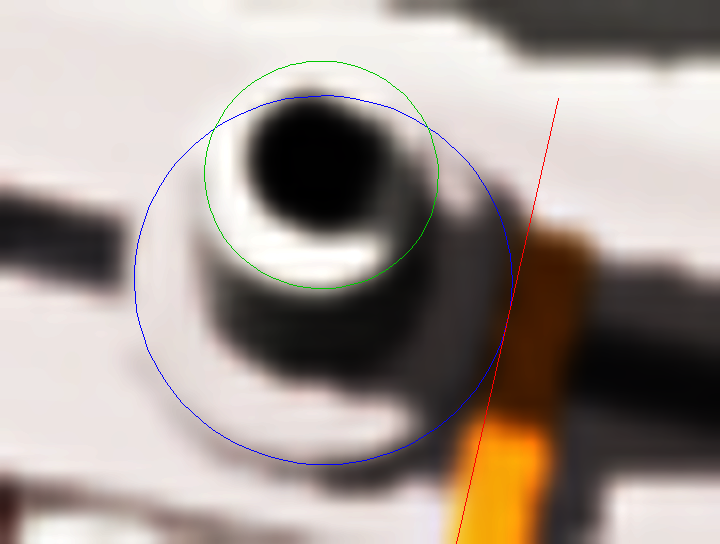

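The top overlay shows the arm's leading face tangent to the modelled foot circle, so I'm handing in.

```bash
python3 - <<'E'
from bench import bot
print(bot.get_obs()['time_s'],bot.close_job())
E
```

```text
the job is handed in; nothing more can be done
22.25 None
```

The rate stop is zeroed. The probe stands in the groove, the brass stop's arm touches its foot, and I handed the job in at 22.25 s of the 51 s allowed.

**Probe:** I stood it on the steel face about 9 mm from the far end of the slot and slid it towards the cup under a light press. The spindle dropped at about 52 mm from the slot start: the red band vanished and the cap fell. The probe moved on about 1.5 mm before I stopped. The force along the slot did not rise, so the spindle was not pressing on the groove wall.

**Brass stop:** I slid it about 54 mm by its knob, changing my grip once so the camera could see the contact. I stopped when the force along the rail jumped by about 2 to 2.5 N, then let go.

**Last checks:**
- **Probe:** it is upright with its cap down.
- **Stop:** its position did not change measurably when I let go (about 0.02 px in the side view), and the foot's shift was under 0.1 px, roughly 0.2 mm. In the top view the arm meets the foot.
- **Disagreement:** in the side view, before the force jump, the remaining gap looked about 1 mm larger than the arm's position readings gave (about 1–1.5 mm against 0.4 mm). I went by the force jump and the top view.
- **Bystanders:** the roller and both collars look undisturbed. I checked them by eye only, and one collar was partly hidden in the wide top view I looked at.

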